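# Load the sample-tube feeder

## Robot

A 7-joint arm with a two-finger parallel gripper is mounted at the origin on the work surface. World frame = base frame: x ahead of the robot, y to its left, z up, the work surface at z = 0. Lengths are in mm, angles in rad, forces in N, time in s.
With the tool pointing down it reaches from about 400 to 875 mm from the base axis. Payload 19.3 kg.
Tool frame: the origin (TCP) lies midway between the tips of the shut fingers; the grasp point (between the pads) lies 19 mm behind it; z points along the fingers, y is the line along which they close (so a half turn about z gives the same grasp; the last joint's range is limited). The gripper opens to 85 mm and grips with 20 to 120 N. Pads are 22 mm wide; open, the fingers measure 114 mm over their backs; the gripper's body (76 mm by 85 mm) begins 54 mm behind the grasp point. The pads swing forward as they close: fully open they stand 13 mm farther back than shut.
Start: joints at [-1.348, 0.521, -0.036, 1.599, 0.021, 1.021, -0.113], TCP at [180.415, 598.385, 231.291] pointing down, gripper open.
Joint ranges: [-2.91, 2.91], [-0.3, 2.13], [-1.5, 1.42], [0.17, 2.43], [-1.26, 4.41], [0.16, 1.93], [-2.52, 2.52]. Speed limits (rad/s): [1.89, 1.89, 2.39, 2.39, 3.01, 3.01, 3.01].

## Interface

Orientations are given as a unit quaternion [x, y, z, w].
In Python, from plant import * gives the robot as it stands.
- The arm moves only by the tool servo_tool, never from a script. Its arguments are lists of equal length, an entry for each row: "turn": the turn, a rotation vector about the tool's x, y, z in rad, a list of three; "slide": the shift along the tool's x, y, z in m, a list of three; "grip": the closure, from 0 (fully open) to 1 (shut). A call has 1 to 20 rows; each row shifts and turns the commanded pose from where the row before left it, along the tool's axes as they then stand; what a row does not reach is not made up. A row lasts 1/10 s, in which the tool goes at most 50 mm and 8.59 degrees, less where a joint would pass 70% of its speed; a pose out of reach is approached as far as the arm can. A call is refused whole if a number of a shift passes 0.05 or a number of a turn 0.15, either way. A call with a gripper value outside its range is refused whole. The fingers move at their own pace and stop on an object; "squeeze" is the grip in N (left out, the last holds). Time passes only in rows, so rows that do not move let the fingers close. It gives the time, the measured TCP pose, the force, the opening and the grip force at its end, in the units of the state.
- get_obs(): the state, without advancing time (a new reading comes with each control period).
- read_camera(name): name is "side" or "top"; returns the picture (420x560x3 uint8, red, green, blue); there is no depth.
- calibration(name): a dict with "intrinsics" (3x3 intrinsics, pixels), "extrinsics" (4x4, takes a point from camera to world coordinates). Camera axes: x right, y up, looking along -z (the intrinsics and any distortion apply to the point x, -y, -z); pixel columns grow to the right and rows downward; lengths in mm; the calibration is good to about 2 mm. A picture is of the moment at which its call begins. calibration takes no time and is no camera call.
- hand_in(): hands the job in; it is judged then, once.
The state is a dict: "t": time; "joint_positions": joint angles; "qd": joint speeds; "tau": joint torques, N m; "position": TCP position; "ee_rot": TCP orientation; "contact_force": force on the tool from outside, world axes, zero at the start; "moment": the same for the moment, N m; "grip_width": opening from 0.0 (shut) to 1.0 (fully open); "gripper_force": force on a finger pad.
Only numpy, scipy, OpenCV 4.12 (cv2) and the standard library are available. Lean on these libraries where they do the work, as an engineer would, in place of code of your own. Each camera call takes 0.05 s, during which the arm holds its last target. There are 200 camera calls.

## Task

Get the tube feeder on the microscope bench ready: press its drop gate down by the black tab until the two spring catches click over the plate, then take the tab and tug lightly upwards (a few newtons) to prove that the catches hold it, and let go. Then lay every sample tube from the bench crosswise on the sloping lane so that they queue up behind the shut gate, and last set the steel pusher block flat on the lane, square to it and right up against the last tube, so that nothing can roll back; leave the other things on the bench alone.

Things in the scene. Friction and masses are not known exactly. Their poses are not given: they have to be found in the camera images.
- tube1: sample tube lying on its side: a plain cylinder 30 mm in diameter and 100 mm long, glass with a grey screw cap of the same diameter, about 60 g, free to roll. Origin on its axis at mid length; own x along the axis, towards the cap. Three to five of the five are present, the rest absent.
- tube2: sample tube lying on its side: a plain cylinder 30 mm in diameter and 100 mm long, glass with a grey screw cap of the same diameter, about 60 g, free to roll. Origin on its axis at mid length; own x along the axis, towards the cap. Three to five of the five are present, the rest absent (as tube1).
- tube3: sample tube lying on its side: a plain cylinder 30 mm in diameter and 100 mm long, glass with a grey screw cap of the same diameter, about 60 g, free to roll. Origin on its axis at mid length; own x along the axis, towards the cap. Three to five of the five are present, the rest absent (as tube1).
- tube4: sample tube lying on its side: a plain cylinder 30 mm in diameter and 100 mm long, glass with a grey screw cap of the same diameter, about 60 g, free to roll. Origin on its axis at mid length; own x along the axis, towards the cap. Three to five of the five are present, the rest absent (as tube1).
- tube5: sample tube lying on its side: a plain cylinder 30 mm in diameter and 100 mm long, glass with a grey screw cap of the same diameter, about 60 g, free to roll. Origin on its axis at mid length; own x along the axis, towards the cap. Three to five of the five are present, the rest absent (as tube1).
- lane (a point): aluminium lane, fixed, sloping 15 degrees; 220 mm long, 112 mm wide between white side walls 22 mm high, 6 mm thick; 22 mm end wall at the high end. Origin on the floor's surface, middle of the low edge, 30 mm above the bench; x down the slope to the gate, y across, z square out of the floor. Tubes released on it roll down: centre at z = 15 mm, the first at x about -11 mm, then every 30 mm
- feeder: the feeder's white base plate under the lane, fixed, 260 mm (own x, downhill) by 140 mm by 10 mm; origin under its centre on the bench
- gate: drop gate, loose but captive in upright guides (58 to 72 mm either side, 125 mm high) across the lane's low end: steel plate 6 mm (own x, down the lane) by 132 mm (y) by 40 mm high; on its top at mid width a black tab 14 mm thick (x), 40 mm wide (y), 24 mm high. Origin: centre of the plate's lower edge, z up. Starts up, resting on the catches, 85 mm above the bench; fully down 26 mm
- catch_a: steel nose of the spring catch at the feeder's +y side; origin on its tip, at the flat underside, 68 mm above the bench. Sloped above, so that the plate pressed down (about 8 to 15 N, all the way) shoves both noses 5 mm aside until they snap over its top edge; then the plate can rise only 2.5 mm. Origin at feeder y = +61 mm when sprung out, about +66 mm when shoved aside
- catch_b: the like catch at the -y side (y = -61 mm when sprung out)
- pusher: pusher block: steel foot 36 mm (own x) by 96 mm (own y) by 16 mm high, on it a black upright grip tab 14 mm thick (x), 50 mm wide (y), reaching 48 mm above the underside; about 0.2 kg. Origin at the centre of the underside, z up. It does not slide down the lane by itself. It goes on the lane with its 96 mm side across the lane, either way round
- tray: shallow tray fixed to the bench in which tubes and pusher lie: 300 mm (x) by 370 mm (y) inside, steel rim 8 mm high and 5 mm wide; origin at its centre on the bench; its floor is level with the bench
- jar: bystander: clear jar 52 mm in diameter, 60 mm tall; origin under its centre
- flask: bystander: amber bottle 60 mm in diameter, 120 mm tall; origin under its centre
- slidebox: bystander: blue box 85 x 110 x 35 mm; origin under its centre

How it is judged:
By the outcome, as a careful person would: the job done as asked, in the order asked, and still so for the second after the job is handed in, with the robot touching nothing.
Of tube1, tube2, tube3, tube4, tube5 only 3 to 5 are there at a start; the rules pass over those that are not, and their reading is None.
At some moment in a run one of tube1, tube2, tube3, tube4, tube5, pusher may be knocked a few centimetres aside while the robot is not near it.
Once in a run the grip may slacken for a moment while it holds something.
It also fails if it takes over 210 s, if anything falls off the work surface, if the arm or the gripper's body presses on something with over 40 N, if the wrist force passes 120 N, or if a joint passes its speed limit or range.

## Working session

There is one attempt and no reset: what is moved stays moved. The work goes in short steps, Python scripts to look and compute and a tool call to move; the robot and the scene stay as the last step left them, time stands still between calls to the robot, and variables do not carry over. Pictures are saved under pics/ and viewed, at most 14 in all, crops included, and the job is handed in when it is done.

Besides the shell and the picture viewer there is one more tool, called in YAML: its name, and indented under it one key for each argument. servo_tool: Moves the arm, as the interface text tells. Its arguments: {"type":"object","properties":{"turn":{"type":"array"},"slide":{"type":"array"},"grip":{"type":"array"},"squeeze":{"type":"number"}},"required":["turn","slide","grip"]}

```bash
mkdir -p pics; ls
cat > h.py <<'E'
from plant import *
import numpy as np, cv2
from scipy.spatial.transform import Rotation as R
def cal(n):
    c=calibration(n); return np.array(c["intrinsics"]),np.array(c["extrinsics"]),c
def px2w(n,u,v,z):
    K,E,_=cal(n); d=np.linalg.inv(K)@[u,v,1]; d=E[:3,:3]@np.array([d[0],-d[1],-d[2]]); o=E[:3,3]
    return o+d*(z-o[2])/d[2]
def w2px(n,p):
    K,E,_=cal(n); q=E[:3,:3].T@(np.array(p,float)-E[:3,3]); q=K@[q[0],-q[1],-q[2]]; return q[:2]/q[2]
def snap(n,f,crop=None,s=1):
    im=read_camera(n)[:,:,::-1]
    cv2.imwrite("pics/full_"+f,im)
    if crop: im=im[crop[1]:crop[3],crop[0]:crop[2]]
    if s!=1: im=cv2.resize(im,None,fx=s,fy=s,interpolation=cv2.INTER_CUBIC)
    cv2.imwrite("pics/"+f,im)
E
python3 - <<'E'
from h import *
for n in("top","side"):
    c=calibration(n); print(n,{k:np.round(v,3).tolist() for k,v in c.items()})
    snap(n,n+"0.png",s=1.42)
o=get_obs(); print({k:np.round(v,3).tolist() for k,v in o.items()})
E
```

```text
pics
top {'intrinsics': [[463.161, 0.0, 271.772], [0.0, 463.161, 210.78], [0.0, 0.0, 1.0]], 'extrinsics': [[-0.02, 0.996, -0.091, 475.277], [-1.0, -0.021, -0.011, -103.23], [-0.013, 0.09, 0.996, 1394.1], [0.0, 0.0, 0.0, 1.0]]}
side {'intrinsics': [[390.671, 0.0, 286.094], [0.0, 390.671, 205.508], [0.0, 0.0, 1.0]], 'extrinsics': [[-0.911, 0.275, -0.308, 299.327], [-0.412, -0.629, 0.659, 601.049], [-0.012, 0.728, 0.686, 831.898], [0.0, 0.0, 0.0, 1.0]]}
{'t': 0.1, 'joint_positions': [-1.348, 0.522, -0.036, 1.6, 0.021, 1.021, -0.113], 'qd': [-0.0, -0.002, 0.001, -0.001, 0.0, 0.0, -0.001], 'tau': [0.003, -92.848, 1.984, -37.053, 0.018, 0.005, -0.0], 'position': [180.367, 598.095, 230.802], 'ee_rot': [0.146, 0.989, -0.001, -0.0], 'contact_force': [0.044, 0.307, -0.361], 'moment': [0.003, 0.034, -0.042], 'gripper_force': 0.0, 'grip_width': 0.995}
```

View pics/top0.png

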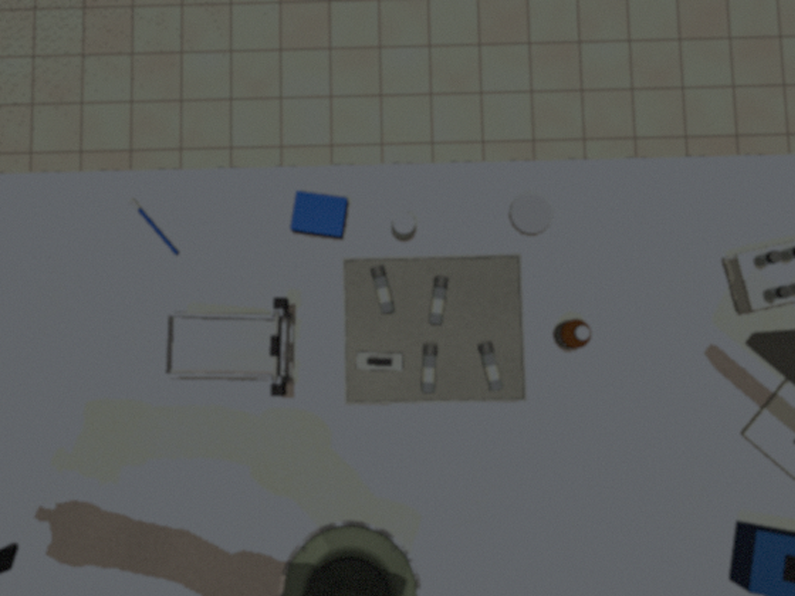

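View pics/side0.png

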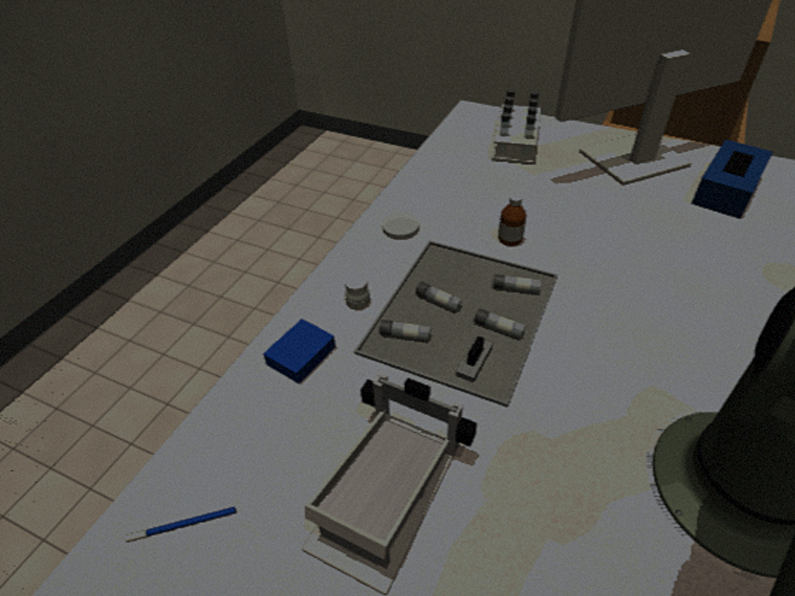

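Run:
```python
import cv2,numpy as np
im=cv2.imread("pics/full_top0.png")[170:290,110:380]
im=cv2.resize(im,None,fx=2.96,fy=2.96,interpolation=cv2.INTER_CUBIC)
a=np.clip(im.astype(float)*1.9,0,255).astype(np.uint8)
s=cv2.imread("pics/full_side0.png")[255:415,205:355]
s=cv2.resize(s,None,fx=1.5,fy=1.5,interpolation=cv2.INTER_CUBIC)
s=np.clip(s.astype(float)*1.9,0,255).astype(np.uint8)
out=np.zeros((a.shape[0]+s.shape[0],a.shape[1],3),np.uint8); out[:a.shape[0]]=a; out[a.shape[0]:,:s.shape[1]]=s
print(out.shape); cv2.imwrite("pics/c0.png",out)
```

```text
(595, 799, 3)
```

View pics/c0.png

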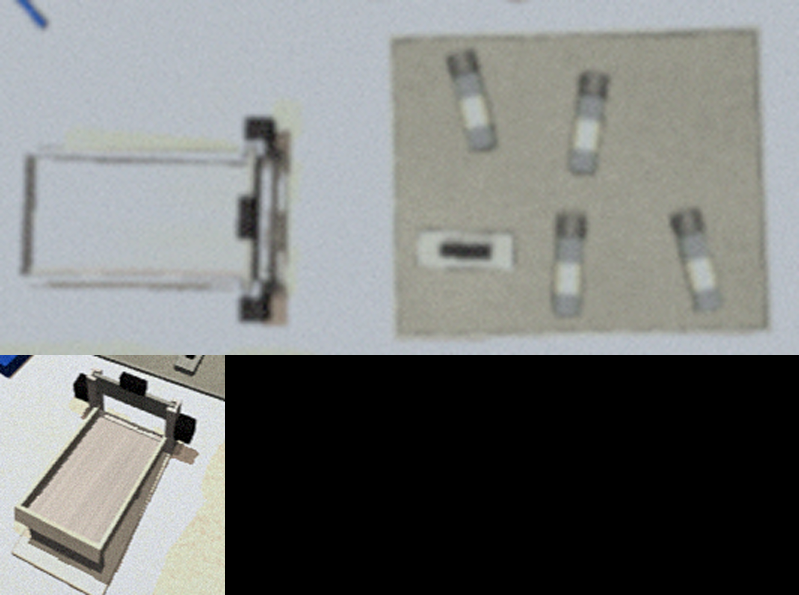

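Run:
```python
from h import *
f=lambda u,v,z:px2w("top",u/2.96+110,v/2.96+170,z)[:2]
tubes={'A':((461,53),(487,147)),'B':((595,73),(582,172)),'C':((571,212),(566,314)),'D':((686,211),(709,309))}
for k,(c,e) in tubes.items():
    a,b=f(*c,17),f(*e,17); d=a-b
    print(k,((a+b)/2).round(1),np.linalg.norm(d).round(1),np.degrees(np.arctan2(d[1],d[0])).round(1))
for nm,u,v,z in (('pl',416,249,16),('pr',514,252,16),('pusher tab',466,251,48),('tab',247,217,149),('endwallA',28,153,108),('endwallB',26,273,108),('catchtop',258,130,80),('catchbot',255,307,80)):
    print(nm,f(u,v,z).round(1))
print('side tab',px2w("side",417/1.42,384/1.42,149).round(1))
print('tray',[f(*p,4).round(1) for p in((393,38),(757,30),(767,328),(397,337))])
o=get_obs();print(R.from_quat(o["ee_rot"]).as_matrix().round(3))
```

```text
A [622. -84.] 99.1 14.2
B [ 596.7 -199. ] 101.1 -9.0
C [ 456.4 -175.1] 101.5 -4.3
D [ 456.7 -303.7] 99.6 11.3
pl [473.2 -22.9]
pr [ 468.2 -121. ]
pusher tab [470.3 -73.7]
tab [505.4 122.4]
endwallA [571.  336.6]
endwallB [458.4 337.4]
catchtop [590.6 123.8]
catchbot [421.4 127.7]
side tab [506.1 124.7 149. ]
tray [array([688.9,  -2.2]), array([ 688.9, -374.4]), array([ 387.2, -372.8]), array([385.6,  -1.7])]
[[-0.957  0.289 -0.   ]
 [ 0.289  0.957 -0.001]
 [-0.    -0.001 -1.   ]]
```

servo_tool:
  turn:
    - [0,0,-0.13]
    - [0,0,-0.13]
    - [0,0,0]
    - [0,0,0]
    - [0,0,0]
    - [0,0,0]
    - [0,0,0]
    - [0,0,0]
    - [0,0,0]
    - [0,0,0]
    - [0,0,0]
    - [0,0,0]
    - [0,0,0]
    - [0,0,0]
    - [0,0,0]
    - [0,0,0]
    - [0,0,0]
  slide:
    - [0,0,0]
    - [0,0,0]
    - [-0.0244,-0.0331,0.002]
    - [-0.0244,-0.0331,0.002]
    - [-0.0244,-0.0331,0.002]
    - [-0.0244,-0.0331,0.002]
    - [-0.0244,-0.0331,0.002]
    - [-0.0244,-0.0331,0.002]
    - [-0.0244,-0.0331,0.002]
    - [-0.0244,-0.0331,0.002]
    - [-0.0244,-0.0331,0.002]
    - [-0.0244,-0.0331,0.002]
    - [-0.0244,-0.0331,0.002]
    - [-0.0244,-0.0331,0.002]
    - [-0.0244,-0.0331,0.002]
    - [-0.0244,-0.0331,0.002]
    - [0,0,0]
  grip: [1,1,1,1,1,1,1,1,1,1,1,1,1,1,1,1,1]
  squeeze: 40

```text
t: 1.8
position: [508.7, 118.9, 202.9]
ee_rot: [0.02, 1.0, -0.001, 0.0]
contact_force: [-0.9, 0.4, 0.3]
grip_width: -0.002
gripper_force: 0.0
```

```bash
cat >> h.py <<'E'
PSI=np.radians(-92.0)
def rot(yaw_y,tilt=0):
    "tool y along world heading yaw_y (deg), z down; tilt deg about tool x"
    a=np.radians(yaw_y); y=np.array([np.cos(a),np.sin(a),0]); z=np.array([0,0,-1.]); x=np.cross(y,z)
    return R.from_matrix(np.c_[x,y,z])*R.from_rotvec([np.radians(tilt),0,0])
def plan(p,Rt,maxs=45):
    o=get_obs(); Rc=R.from_quat(o["ee_rot"]); d=(np.array(p)-o["position"])/1000
    tv=(Rc.inv()*Rt).as_rotvec(); s=Rt.inv().apply(d)
    n=int(np.ceil(np.linalg.norm(d)*1000/maxs)) or 1
    print("t",round(o["t"],1),"pos",np.round(o["position"],1),"F",np.round(o["contact_force"],1),"w",round(o["grip_width"]*85,1),"gf",round(o["gripper_force"],1))
    print(" turn",tv.round(3),"then slide",s.round(4),"n",n,"per",(s/n).round(4))
E
python3 - <<'E'
from h import *
plan([506,124,151],rot(88))
snap("side","s1.png",(230,220,390,340),4.9)
E
```

```text
t 1.8 pos [508.7 118.9 202.9] F [-0.9  0.4  0.3] w -0.1 gf 0.0
 turn [-0.002  0.    -0.004] then slide [0.0029 0.005  0.0519] n 2 per [0.0014 0.0025 0.0259]
```

View pics/s1.png

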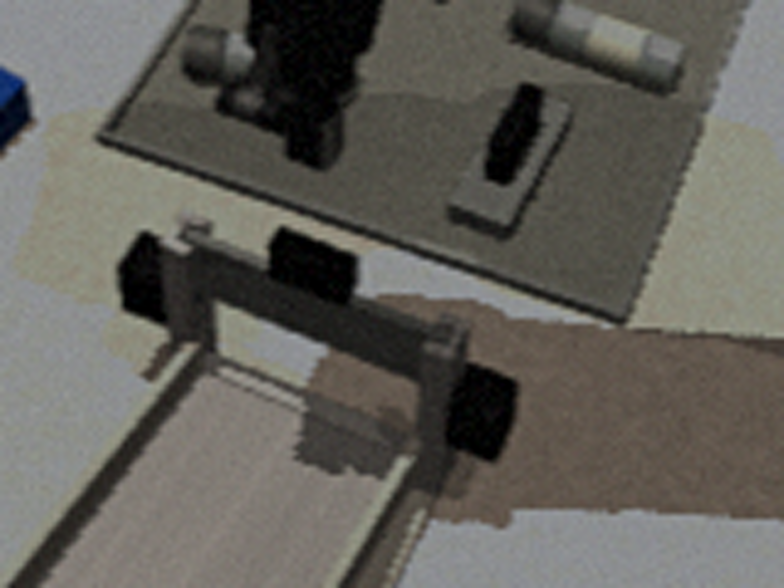

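servo_tool:
  turn:
    - [0,0,0]
    - [0,0,0]
    - [0,0,0]
    - [0,0,0]
    - [0,0,0]
  slide:
    - [0.0015,0.0025,0.026]
    - [0.0015,0.0025,0.024]
    - [0,0,0.005]
    - [0,0,0.005]
    - [0,0,0]
  grip: [1,1,1,1,1]

```text
t: 2.35
position: [503.5, 129.6, 143.6]
ee_rot: [0.016, 1.0, -0.0, -0.0]
contact_force: [0.6, -0.1, 1.2]
grip_width: 0.002
gripper_force: 0.0
```

Run:
```python
from h import *
plan([506,124,151],rot(88))
snap("side","s2.png",(230,220,390,340),4.9)
plan([506,124,151],rot(88))
```

```text
t 2.4 pos [503.5 129.6 143.6] F [ 0.6 -0.1  1.2] w 0.1 gf 0.0
 turn [-0.    -0.     0.003] then slide [-0.0027 -0.0055 -0.0074] n 1 per [-0.0027 -0.0055 -0.0074]
t 2.4 pos [503.8 129.5 143.9] F [0.6 0.5 0.5] w -0.1 gf 0.0
 turn [0.    0.    0.003] then slide [-0.0024 -0.0054 -0.0071] n 1 per [-0.0024 -0.0054 -0.0071]
```

View pics/s2.png

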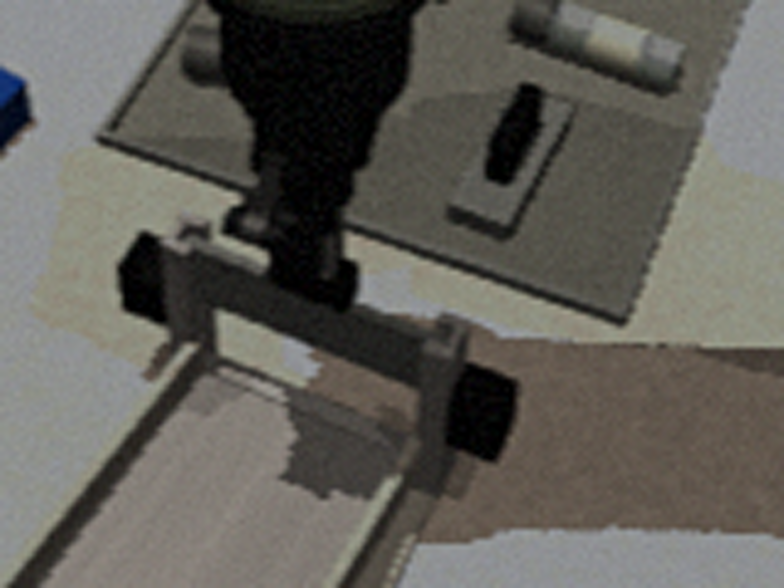

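Run:
```python
from h import *
for p in ([503.7,129.5,143.9],[506,124,149],[506,124,125],[508.7,118.9,202.9]):
    print(p,((w2px("side",p)-[230,220])*4.9).round(0))
```

```text
[503.7, 129.5, 143.9] [313. 264.]
[506, 124, 149] [313. 246.]
[506, 124, 125] [313. 279.]
[508.7, 118.9, 202.9] [312. 157.]
```

servo_tool:
  turn:
    - [0,0,0]
    - [0,0,0]
    - [0,0,0]
    - [0,0,0]
  slide:
    - [0,0,-0.012]
    - [-0.0025,-0.0055,0]
    - [0,0,0]
    - [0,0,0]
  grip: [1,1,1,1]

```text
t: 2.8
position: [506.2, 123.3, 155.5]
ee_rot: [0.017, 1.0, 0.0, 0.0]
contact_force: [0.4, -0.0, -0.5]
grip_width: -0.002
gripper_force: 0.0
```

servo_tool:
  turn:
    - [0,0,0]
    - [0,0,0]
    - [0,0,0]
    - [0,0,0]
  slide:
    - [0,0,0.007]
    - [0,0,0.003]
    - [0,0,0.003]
    - [0,0,0.003]
  grip: [1,1,1,1]

```text
t: 3.2
position: [506.4, 123.7, 139.2]
ee_rot: [0.016, 1.0, 0.0, 0.0]
contact_force: [-1.6, 0.2, 10.5]
grip_width: -0.002
gripper_force: 4.8
```

servo_tool:
  turn:
    - [0,0,0]
    - [0,0,0]
    - [0,0,0]
    - [0,0,0]
    - [0,0,0]
    - [0,0,0]
  slide:
    - [0,0,0.004]
    - [0,0,0.004]
    - [0,0,0.004]
    - [0,0,0.004]
    - [0,0,0.004]
    - [0,0,0]
  grip: [1,1,1,1,1,1]

```text
t: 3.8
position: [506.0, 123.5, 118.7]
ee_rot: [0.016, 1.0, -0.0, -0.0]
contact_force: [-0.1, 1.2, -0.1]
grip_width: -0.001
gripper_force: 0.0
```

servo_tool:
  turn:
    - [0,0,0]
    - [0,0,0]
    - [0,0,0]
    - [0,0,0]
    - [0,0,0]
  slide:
    - [0,0,0.004]
    - [0,0,0.004]
    - [0,0,0.004]
    - [0,0,0.004]
    - [0,0,0]
  grip: [1,1,1,1,1]

```text
t: 4.3
position: [506.1, 123.5, 102.9]
ee_rot: [0.016, 1.0, -0.0, -0.0]
contact_force: [0.5, -0.4, -0.1]
grip_width: -0.005
gripper_force: 0.0
```

Run:
```python
from h import *
snap("side","s3.png",(230,220,390,340),4.9)
```

```text
(no output)
```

View pics/s3.png

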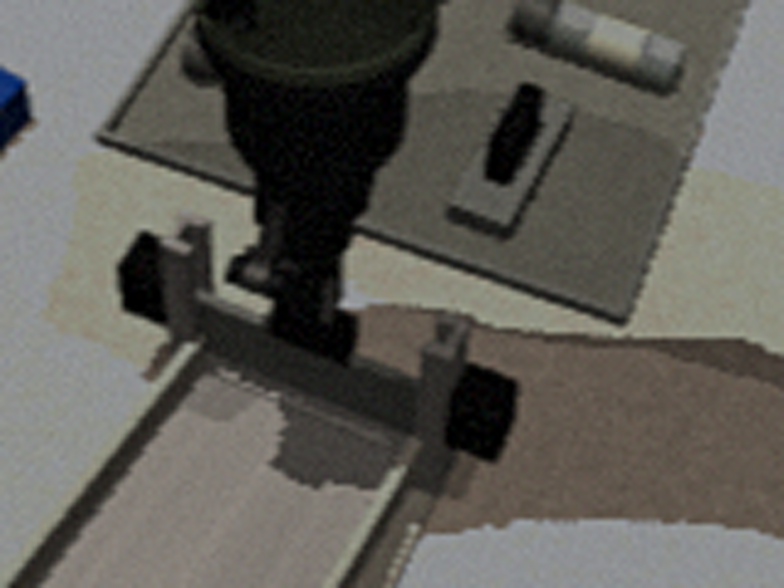

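servo_tool:
  turn:
    - [0,0,0]
    - [0,0,0]
    - [0,0,0]
  slide:
    - [0,0,0.004]
    - [0,0,0.004]
    - [0,0,0]
  grip: [1,1,1]

```text
t: 4.65
position: [505.6, 123.4, 94.6]
ee_rot: [0.016, 1.0, -0.0, -0.001]
contact_force: [0.3, 0.4, -0.9]
grip_width: -0.003
gripper_force: 0.0
```

servo_tool:
  turn:
    - [0,0,0]
    - [0,0,0]
    - [0,0,0]
  slide:
    - [0,0,0.003]
    - [0,0,0.002]
    - [0,0,0]
  grip: [1,1,1]

```text
t: 4.95
position: [506.0, 123.5, 90.2]
ee_rot: [0.016, 1.0, -0.0, -0.0]
contact_force: [0.2, -0.4, -0.4]
grip_width: -0.001
gripper_force: 0.0
```

servo_tool:
  turn:
    - [0,0,0]
    - [0,0,0]
  slide:
    - [0,0,0.002]
    - [0,0,0]
  grip: [1,1]

```text
t: 5.15
position: [506.1, 123.9, 89.8]
ee_rot: [0.016, 1.0, 0.0, 0.0]
contact_force: [-12.1, -0.9, 41.6]
grip_width: 0.001
gripper_force: 20.9
```

servo_tool:
  turn:
    - [0,0,0]
    - [0,0,0]
  slide:
    - [0,0,0.002]
    - [0,0,0]
  grip: [1,1]

```text
t: 5.35
position: [506.3, 124.3, 89.6]
ee_rot: [0.016, 1.0, 0.001, 0.001]
contact_force: [-24.9, -1.6, 84.3]
grip_width: 0.001
gripper_force: 42.2
```

servo_tool:
  turn:
    - [0,0,0]
    - [0,0,0]
    - [0,0,0]
    - [0,0,0]
    - [0,0,0]
    - [0,0,0]
  slide:
    - [0,0,-0.006]
    - [0,0,-0.02]
    - [0,0,-0.02]
    - [0,0,0]
    - [0,0,0]
    - [0,0,0]
  grip: [1,1,0.5,0.4,0.4,0.4]
  squeeze: 25

```text
t: 5.95
position: [505.7, 123.4, 131.6]
ee_rot: [0.016, 1.0, -0.0, -0.0]
contact_force: [-0.8, -0.1, 0.3]
grip_width: 0.597
gripper_force: 0.0
```

Run:
```python
from h import *
snap("side","s4.png",(230,220,390,340),4.9)
plan([506,124,64],rot(88),30)
```

```text
t 6.0 pos [505.7 123.4 131.5] F [-0.5 -0.4  0.3] w 50.8 gf 0.0
 turn [-0.    -0.001  0.002] then slide [-0.0003  0.0006  0.0675] n 3 per [-0.0001  0.0002  0.0225]
```

View pics/s4.png

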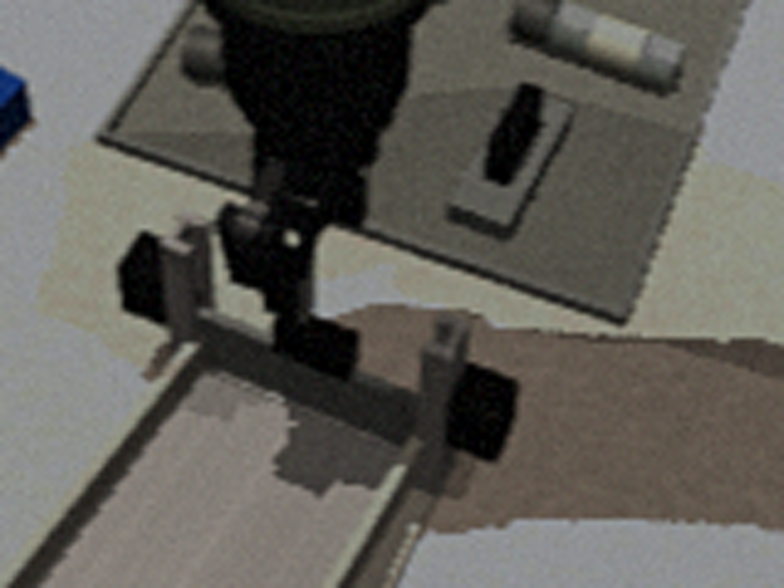

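servo_tool:
  turn:
    - [0,0,0]
    - [0,0,0]
    - [0,0,0]
    - [0,0,0]
    - [0,0,0]
    - [0,0,0]
    - [0,0,0]
    - [0,0,0]
    - [0,0,0]
  slide:
    - [0,0,0.022]
    - [0,0,0.022]
    - [0,0,0.022]
    - [0,0,0]
    - [0,0,0]
    - [0,0,0]
    - [0,0,0]
    - [0,0,0]
    - [0,0,0]
  grip: [0.4,0.4,0.4,0.4,1,1,1,1,1]
  squeeze: 25

```text
t: 6.9
position: [506.7, 124.2, 67.2]
ee_rot: [0.016, 1.0, 0.001, 0.001]
contact_force: [-1.1, 3.3, 7.9]
grip_width: 0.163
gripper_force: 25.8
```

servo_tool:
  turn:
    - [0,0,0]
    - [0,0,0]
    - [0,0,0]
  slide:
    - [0,0,-0.001]
    - [0,0,-0.0005]
    - [0,0,0]
  grip: [1,1,1]

```text
t: 7.2
position: [506.5, 124.2, 68.2]
ee_rot: [0.016, 1.0, 0.0, 0.001]
contact_force: [1.5, 5.3, -2.3]
grip_width: 0.159
gripper_force: 24.8
```

servo_tool:
  turn:
    - [0,0,0]
    - [0,0,0]
    - [0,0,0]
  slide:
    - [0,0,-0.0005]
    - [0,0,-0.0005]
    - [0,0,0]
  grip: [1,1,1]

```text
t: 7.5
position: [506.5, 124.1, 69.1]
ee_rot: [0.016, 1.0, 0.0, 0.0]
contact_force: [1.9, 5.6, -4.1]
grip_width: 0.16
gripper_force: 24.6
```

servo_tool:
  turn:
    - [0,0,0]
    - [0,0,0]
  slide:
    - [0,0,-0.0005]
    - [0,0,0]
  grip: [1,1]

```text
t: 7.7
position: [506.5, 124.1, 69.5]
ee_rot: [0.016, 1.0, 0.0, 0.0]
contact_force: [3.0, 5.2, -4.4]
grip_width: 0.16
gripper_force: 24.7
```

servo_tool:
  turn:
    - [0,0,0]
    - [0,0,0]
  slide:
    - [0,0,-0.0004]
    - [0,0,0]
  grip: [1,1]

```text
t: 7.9
position: [506.5, 124.1, 69.8]
ee_rot: [0.016, 1.0, 0.0, 0.0]
contact_force: [3.4, 5.5, -9.0]
grip_width: 0.158
gripper_force: 24.9
```

servo_tool:
  turn:
    - [0,0,0]
    - [0,0,0]
  slide:
    - [0,0,-0.0003]
    - [0,0,0]
  grip: [1,1]

```text
t: 8.1
position: [506.5, 124.1, 69.9]
ee_rot: [0.016, 1.0, 0.0, 0.0]
contact_force: [5.0, 5.8, -12.7]
grip_width: 0.158
gripper_force: 25.0
```

servo_tool:
  turn:
    - [0,0,0]
    - [0,0,0]
    - [0,0,0]
    - [0,0,0]
    - [0,0,0]
    - [0,0,0]
    - [0,0,0]
    - [0,0,0]
    - [0,0,0]
    - [0,0,0]
  slide:
    - [0,0,0.001]
    - [0,0,0.0015]
    - [0,0,0]
    - [0,0,0]
    - [0,0,0]
    - [0,0,-0.03]
    - [0,0,-0.04]
    - [0,0,-0.04]
    - [0,0,-0.02]
    - [0,0,0]
  grip: [1,1,0.4,0.4,0.4,0.4,0.4,0.4,0.4,0.4]
  squeeze: 30

```text
t: 9.1
position: [507.3, 123.7, 200.4]
ee_rot: [0.017, 1.0, 0.001, 0.002]
contact_force: [-0.3, 0.4, -0.2]
grip_width: 0.599
gripper_force: 0.0
```

```bash
cat >> h.py <<'E'
def detect(save=None,n_cam="top"):
    im=read_camera("top"); 
    if save: cv2.imwrite("pics/"+save,im[:,:,::-1])
    c=[w2px("top",[x,y,0]) for x,y in((681,-8),(681,-366),(394,-366),(394,-8))]
    m=np.zeros(im.shape[:2],np.uint8); cv2.fillPoly(m,[np.int32(c)],255)
    g=cv2.GaussianBlur(im,(3,3),0).astype(float); med=np.median(g[m>0],axis=0)
    d=np.abs(g-med).max(2); b=((d>14)&(m>0)).astype(np.uint8)
    b=cv2.morphologyEx(b,cv2.MORPH_CLOSE,np.ones((3,3)))
    out=[]
    for k in cv2.findContours(b,cv2.RETR_EXTERNAL,cv2.CHAIN_APPROX_NONE)[0]:
        if cv2.contourArea(k)<100: continue
        bx=cv2.boxPoints(cv2.minAreaRect(k)); w=np.array([px2w("top",u,v,16)[:2] for u,v in bx])
        e1,e2=w[1]-w[0],w[2]-w[1]; L,S=(e1,e2) if np.linalg.norm(e1)>np.linalg.norm(e2) else (e2,e1)
        a=np.degrees(np.arctan2(L[1],L[0])); a=(a+90)%180-90
        print("obj",w.mean(0).round(1),"L %.0f S %.0f ang %.1f"%(np.linalg.norm(L),np.linalg.norm(S),a))
    return im
E
python3 - <<'E'
from h import *
detect("full_t2.png")
plan([622,-84,120],rot(90+14))
E
```

```text
t 9.2 pos [506.5 123.5 198.6] F [-0.5  0.8 -1.2] w 51.1 gf 0.0
 turn [ 0.     0.002 -0.277] then slide [-0.0618 -0.2293  0.0786] n 6 per [-0.0103 -0.0382  0.0131]
```

Run:
```python
from h import *
im=cv2.imread("pics/full_t2.png")[:,:,::-1]
c=[w2px("top",[x,y,0]) for x,y in((681,-8),(681,-366),(394,-366),(394,-8))]; print(np.round(c))
m=np.zeros(im.shape[:2],np.uint8); cv2.fillPoly(m,[np.int32(c)],255)
g=cv2.GaussianBlur(im,(3,3),0).astype(float); med=np.median(g[m>0],axis=0); print(med, m.sum()/255)
d=np.abs(g-med).max(2); print(np.percentile(d[m>0],[10,50,80,90,95,99]))
v=cv2.resize(np.clip(g[170:290,225:380,::-1]*1.9,0,255).astype(np.uint8),None,fx=4.5,fy=4.5); cv2.imwrite("pics/t2c.png",v)
```

```text
[[245. 186.]
 [363. 183.]
 [366. 278.]
 [246. 281.]]
[86. 86. 80.] 11586.0
[ 1.  3.  8. 10. 17. 30.]
```

View pics/t2c.png

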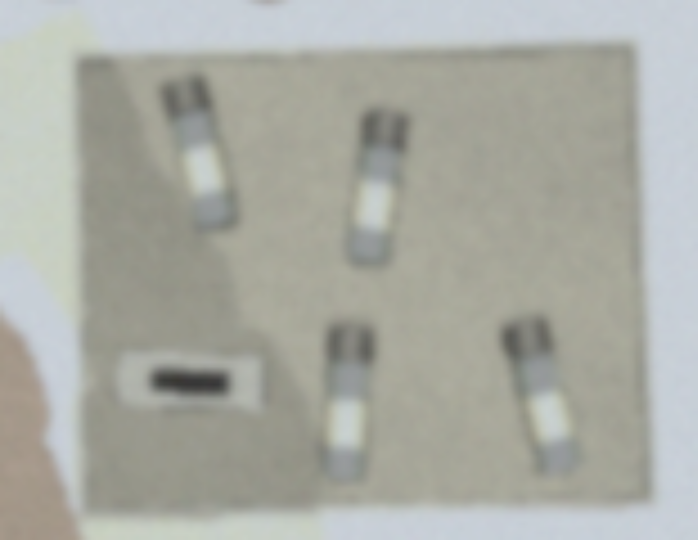

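```bash
python3 - <<'E'
s=open("h.py").read()
s=s.replace("d=np.abs(g-med).max(2); b=((d>14)&(m>0)).astype(np.uint8)","d=g[:,:,2]/np.maximum(g[:,:,0],1); b=((d>np.median(d[m>0])+TH)&(m>0)).astype(np.uint8)")
s=s.replace("def detect(save=None,n_cam=\"top\"):\n    im=read_camera(\"top\"); ","TH=0.05\ndef detect(save=None,im=None):\n    im=read_camera(\"top\") if im is None else im")
s=s.replace("(im,(3,3),0)","(im,(5,5),0)")
open("h.py","w").write(s)
E
python3 - <<'E'
from h import *
detect(im=cv2.imread("pics/full_t2.png")[:,:,::-1].copy())
E
```

```text
obj [ 445.3 -173.3] L 79 S 24 ang -4.5
obj [470.7 -73.1] L 92 S 33 ang 84.4
obj [ 447.6 -305.7] L 81 S 25 ang 12.1
obj [ 587.2 -195.3] L 81 S 25 ang -10.4
obj [612.9 -82.2] L 80 S 25 ang 12.8
```

servo_tool:
  turn:
    - [0,0,-0.14]
    - [0,0,-0.137]
    - [0,0,0]
    - [0,0,0]
    - [0,0,0]
    - [0,0,0]
    - [0,0,0]
    - [0,0,0]
    - [0,0,0]
  slide:
    - [0,0,0]
    - [0,0,0]
    - [-0.0103,-0.0382,0.0131]
    - [-0.0103,-0.0382,0.0131]
    - [-0.0103,-0.0382,0.0131]
    - [-0.0103,-0.0382,0.0131]
    - [-0.0103,-0.0382,0.0131]
    - [-0.0103,-0.0382,0.0131]
    - [0,0,0]
  grip: [0.2,0.2,0.2,0.2,0.2,0.2,0.2,0.2,0.2]
  squeeze: 30

```text
t: 10.05
position: [621.0, -89.7, 115.5]
ee_rot: [-0.119, 0.993, -0.001, -0.002]
contact_force: [-1.1, 0.9, -0.0]
grip_width: 0.799
gripper_force: 0.0
```

Run:
```python
from h import *
plan([621.5,-83,4],rot(90+13.5))
```

```text
t 10.1 pos [621.  -89.7 115.5] F [-1.1  0.9 -0. ] w 67.9 gf 0.0
 turn [-0.001 -0.004  0.003] then slide [-0.002   0.0064  0.1115] n 3 per [-0.0007  0.0021  0.0372]
```

servo_tool:
  turn:
    - [0,0,0]
    - [0,0,0]
    - [0,0,0]
    - [0,0,0]
    - [0,0,0]
    - [0,0,0]
  slide:
    - [-0.002,0.0065,0]
    - [0,0,0.035]
    - [0,0,0.035]
    - [0,0,0.03]
    - [0,0,0]
    - [0,0,0]
  grip: [0.2,0.2,0.2,0.2,0.2,0.2]

```text
t: 10.65
position: [621.7, -75.9, 19.3]
ee_rot: [-0.122, 0.992, 0.0, -0.0]
contact_force: [-0.1, -0.2, 0.3]
grip_width: 0.799
gripper_force: 0.0
```

servo_tool:
  turn:
    - [0,0,0]
    - [0,0,0]
    - [0,0,0]
    - [0,0,0]
    - [0,0,0]
    - [0,0,0]
    - [0,0,0]
    - [0,0,0]
    - [0,0,0]
  slide:
    - [0,-0.007,0.0]
    - [0,0,0.015]
    - [0,0,0]
    - [0,0,0]
    - [0,0,0]
    - [0,0,0]
    - [0,0,0]
    - [0,0,0]
    - [0,0,0]
  grip: [0.2,0.2,0.2,1,1,1,1,1,1]
  squeeze: 30

```text
t: 11.55
position: [623.8, -83.8, 4.4]
ee_rot: [-0.122, 0.993, -0.0, 0.0]
contact_force: [-1.5, 1.2, 6.4]
grip_width: 0.337
gripper_force: 29.3
```

servo_tool:
  turn:
    - [0,0,0]
    - [0,0,0]
    - [0,0,0]
    - [0,0,0]
    - [0,0,0]
    - [0,0,0.137]
    - [0,0,0.137]
    - [0,0,0]
  slide:
    - [0,0,-0.01]
    - [0,0,-0.045]
    - [0,0,-0.045]
    - [0,0,-0.045]
    - [0,0,-0.045]
    - [0,0,0]
    - [0,0,0]
    - [0,0,0]
  grip: [1,1,1,1,1,1,1,1]

```text
t: 12.35
position: [623.5, -83.8, 194.8]
ee_rot: [0.016, 1.0, -0.0, 0.0]
contact_force: [-0.2, 0.3, -1.5]
grip_width: 0.341
gripper_force: 29.8
```

```bash
cat >> h.py <<'E'
FX=np.array([np.cos(PSI),np.sin(PSI),0]); C,S=np.cos(np.radians(15)),np.sin(np.radians(15))
LX=FX*C-np.array([0,0,S]); LZ=FX*S+np.array([0,0,C]); LO=np.array([506.4,135,30.])
def lane(s,z): return LO+s*LX+z*LZ
E
python3 - <<'E'
from h import *
p=lane(-75,6.4); print(p.round(1))
plan(p+[0,0,120],rot(88,-15))
plan(p+[0,0,120],rot(88))
E
```

```text
[508.9 205.7  55.6]
t 12.3 pos [623.5 -83.8 194.8] F [-0.2  0.3 -1.5] w 29.0 gf 29.8
 turn [-0.262  0.     0.003] then slide [0.1247 0.2707 0.0924] n 7 per [0.0178 0.0387 0.0132]
t 12.3 pos [623.5 -83.8 194.8] F [-0.2  0.3 -1.5] w 29.0 gf 29.8
 turn [-0.     0.001  0.003] then slide [0.1247 0.2854 0.0192] n 7 per [0.0178 0.0408 0.0027]
```

servo_tool:
  turn:
    - [0,0,0]
    - [0,0,0]
    - [0,0,0]
    - [0,0,0]
    - [0,0,0]
    - [0,0,0]
    - [0,0,0]
    - [0,0,0]
    - [-0.131,0,0]
    - [-0.131,0,0]
    - [0,0,0]
    - [0,0,0]
  slide:
    - [0.0156,0.0357,0]
    - [0.0156,0.0357,0]
    - [0.0156,0.0357,0]
    - [0.0156,0.0357,0]
    - [0.0156,0.0357,0]
    - [0.0156,0.0357,0]
    - [0.0156,0.0357,0]
    - [0.0156,0.0357,0.0]
    - [0,0,0]
    - [0,0,0]
    - [0,0,0]
    - [0,0,0]
  grip: [1,1,1,1,1,1,1,1,1,1,1,1]

```text
t: 13.55
position: [507.5, 203.8, 193.9]
ee_rot: [0.014, 0.992, 0.127, 0.002]
contact_force: [-0.3, 0.8, -0.5]
grip_width: 0.338
gripper_force: 30.0
```

Run:
```python
from h import *
p=lane(-75,6.4)
plan(p,rot(88,-15))
```

```text
t 13.6 pos [507.5 203.8 193.9] F [-0.3  0.8 -0.5] w 28.8 gf 30.0
 turn [-0.006 -0.002  0.006] then slide [-0.0013 -0.0338  0.1341] n 4 per [-0.0003 -0.0085  0.0335]
```

servo_tool:
  turn:
    - [-0.006,-0.002,0.006]
    - [0,0,0]
    - [0,0,0]
    - [0,0,0]
    - [0,0,0]
    - [0,0,0]
    - [0,0,0]
  slide:
    - [-0.0013,-0.017,0]
    - [0,-0.017,0.02]
    - [0,0,0.035]
    - [0,0,0.035]
    - [0,0,0.025]
    - [0,0,0]
    - [0,0,0]
  grip: [1,1,1,1,1,1,1]

```text
t: 14.25
position: [508.3, 202.9, 74.4]
ee_rot: [0.016, 0.991, 0.131, 0.002]
contact_force: [-0.2, -0.5, -0.5]
grip_width: 0.338
gripper_force: 32.6
```

Run:
```python
from h import *
plan(lane(-75,6.4),rot(88,-15))
a=read_camera("top")[150:290,90:250,::-1]; b=read_camera("side")[250:420,190:370,::-1]
f=lambda i,h:np.clip(cv2.resize(i,(int(i.shape[1]*h/i.shape[0]),h),interpolation=cv2.INTER_CUBIC)*1.7,0,255).astype(np.uint8)
cv2.imwrite("pics/p1.png",np.hstack([f(a,360),f(b,360)]))
```

```text
t 14.2 pos [508.3 202.9  74.4] F [-0.2 -0.5 -0.5] w 28.7 gf 32.6
 turn [ 0.    -0.001  0.002] then slide [-0.0005 -0.0021  0.0189] n 1 per [-0.0005 -0.0021  0.0189]
```

View pics/p1.png

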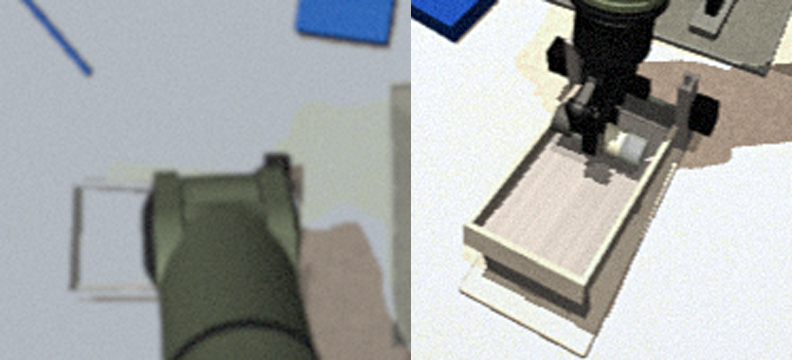

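servo_tool:
  turn:
    - [0,0,0]
    - [0,0,0]
    - [0,0,0]
  slide:
    - [0,0,0.012]
    - [0,0,0.005]
    - [0,0,0]
  grip: [1,1,1]

```text
t: 14.65
position: [508.2, 206.8, 57.0]
ee_rot: [0.018, 0.991, 0.131, 0.002]
contact_force: [-0.8, -0.3, -0.2]
grip_width: 0.336
gripper_force: 32.6
```

servo_tool:
  turn:
    - [0,0,0]
    - [0,0,0]
  slide:
    - [0,0,0.002]
    - [0,0,0]
  grip: [1,1]

```text
t: 14.85
position: [508.6, 207.2, 55.6]
ee_rot: [0.018, 0.991, 0.131, 0.002]
contact_force: [-0.0, 0.3, 0.5]
grip_width: 0.337
gripper_force: 32.6
```

servo_tool:
  turn:
    - [0,0,0]
    - [0,0,0]
    - [0,0,0]
    - [0,0,0]
    - [0,0,0]
    - [0,0,0]
    - [0,0,0]
    - [0,0,0]
    - [0,0,0]
    - [0,0,0]
  slide:
    - [0,0,0.001]
    - [0,0,0]
    - [0,0,0]
    - [0,0,0]
    - [0,0,-0.01]
    - [0,0,-0.03]
    - [0,0,-0.04]
    - [0,0,-0.045]
    - [0,0,-0.02]
    - [0,0,0]
  grip: [1,0.52,0.52,0.52,0.52,0.52,0.4,0.4,0.3,0.2]

```text
t: 15.85
position: [508.7, 169.2, 198.3]
ee_rot: [0.018, 0.991, 0.131, 0.005]
contact_force: [-0.5, -0.3, -0.4]
grip_width: 0.799
gripper_force: 0.0
```

Run:
```python
from h import *
detect("full_t3.png")
plan([596.7,-199,150],rot(88))
a=cv2.imread("pics/full_t3.png")[150:290,90:250]; b=read_camera("side")[250:420,190:370,::-1]
f=lambda i,h:np.clip(cv2.resize(i,(int(i.shape[1]*h/i.shape[0]),h),interpolation=cv2.INTER_CUBIC)*1.7,0,255).astype(np.uint8)
cv2.imwrite("pics/p2.png",np.hstack([f(a,360),f(b,360)]))
```

```text
obj [ 446.9 -305.8] L 80 S 25 ang 12.1
obj [470.7 -71.6] L 91 S 33 ang 83.9
obj [ 588.  -195.9] L 83 S 25 ang -10.5
t 15.9 pos [507.9 169.5 196.5] F [-0.5  0.4 -0.3] w 67.9 gf 0.0
 turn [ 0.263  0.003 -0.001] then slide [-0.1016 -0.3652  0.0465] n 9 per [-0.0113 -0.0406  0.0052]
```

View pics/p2.png

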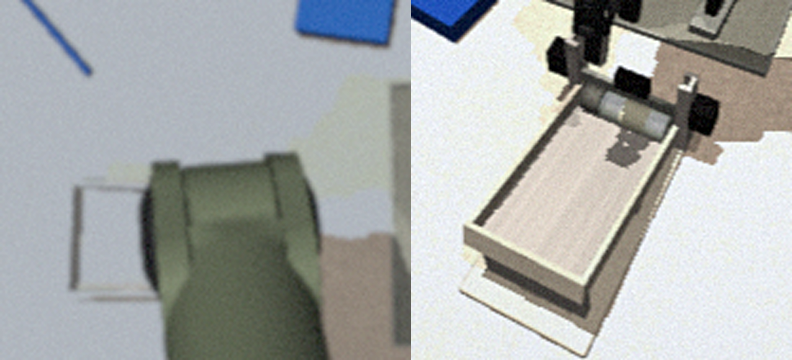

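servo_tool:
  turn:
    - [0.132,0,0]
    - [0.131,0,0.0]
    - [0,0,0.07]
    - [0,0,0.065]
    - [0,0,0]
  slide:
    - [0,0,0]
    - [0,0,0]
    - [0,0,0]
    - [0,0,0]
    - [0,0,0]
  grip: [0.2,0.2,0.2,0.2,0.2]

```text
t: 16.45
position: [506.4, 170.4, 193.4]
ee_rot: [0.085, 0.996, 0.004, -0.002]
contact_force: [-0.2, 0.5, 0.6]
grip_width: 0.802
gripper_force: 0.0
```

Run:
```python
from h import *
plan([597.2,-198.3,100],rot(80.3),42)
detect()
```

```text
t 16.4 pos [506.4 170.4 193.4] F [-0.2  0.5  0.6] w 68.2 gf 0.0
 turn [ 0.007 -0.004 -0.001] then slide [-0.1516 -0.3481  0.0934] n 10 per [-0.0152 -0.0348  0.0093]
obj [ 445.7 -173.4] L 80 S 25 ang -4.5
obj [ 446.7 -305.1] L 80 S 25 ang 12.1
obj [471.8 -72.1] L 89 S 34 ang 86.6
obj [ 587.4 -195.7] L 82 S 26 ang -10.0
```

servo_tool:
  turn:
    - [0,0,0]
    - [0,0,0]
    - [0,0,0]
    - [0,0,0]
    - [0,0,0]
    - [0,0,0]
    - [0,0,0]
    - [0,0,0]
    - [0,0,0]
    - [0,0,0]
    - [0,0,0]
    - [0,0,0]
    - [0,0,0]
    - [0,0,0]
  slide:
    - [-0.0152,-0.0348,0.0093]
    - [-0.0152,-0.0348,0.0093]
    - [-0.0152,-0.0348,0.0093]
    - [-0.0152,-0.0348,0.0093]
    - [-0.0152,-0.0348,0.0093]
    - [-0.0152,-0.0348,0.0093]
    - [-0.0152,-0.0348,0.0093]
    - [-0.0152,-0.0348,0.0093]
    - [-0.0152,-0.0348,0.0093]
    - [-0.0152,-0.0348,0.0093]
    - [0,0,0.03]
    - [0,0,0.03]
    - [0,0,0]
    - [0,0,0]
  grip: [0.2,0.2,0.2,0.2,0.2,0.2,0.2,0.2,0.2,0.2,0.2,0.2,0.2,0.2]

```text
t: 17.9
position: [597.4, -197.6, 38.4]
ee_rot: [0.085, 0.996, 0.004, -0.001]
contact_force: [-0.4, 0.2, 0.6]
grip_width: 0.804
gripper_force: 0.0
```

Run:
```python
from h import *
plan([597.2,-198.3,5],rot(80.3),42)
```

```text
t 17.9 pos [ 597.4 -197.6   38.4] F [-0.4  0.2  0.6] w 68.3 gf 0.0
 turn [ 0.008 -0.003 -0.   ] then slide [ 0.     -0.0007  0.0334] n 1 per [ 0.     -0.0007  0.0334]
```

Then grip, lift and swing over the lane.

servo_tool:
  turn:
    - [0.008,-0.003,0]
    - [0,0,0]
    - [0,0,0]
    - [0,0,0]
    - [0,0,0]
    - [0,0,0]
    - [0,0,0]
    - [0,0,0]
    - [0,0,0]
    - [0,0,0]
  slide:
    - [0,0,0.018]
    - [0,0,0.015]
    - [0,0,0]
    - [0,0,0]
    - [0,0,0]
    - [0,0,0]
    - [0,0,0]
    - [0,0,0]
    - [0,0,0]
    - [0,0,0]
  grip: [0.2,0.2,0.2,1,1,1,1,1,1,1]
  squeeze: 35

```text
t: 18.9
position: [598.2, -197.6, 6.3]
ee_rot: [0.085, 0.996, -0.0, 0.001]
contact_force: [-1.1, 0.8, 6.3]
grip_width: 0.339
gripper_force: 34.1
```

servo_tool:
  turn:
    - [0,0,0]
    - [0,0,0]
    - [0,0,0]
    - [0,0,0]
    - [0,0,0]
    - [0,0,-0.067]
    - [0,0,-0.067]
    - [0,0,0]
    - [0,0,0]
  slide:
    - [0,0,-0.01]
    - [0,0,-0.045]
    - [0,0,-0.045]
    - [0,0,-0.045]
    - [0,0,-0.045]
    - [0,0,0]
    - [0,0,0]
    - [0,0,0]
    - [0,0,0]
  grip: [1,1,1,1,1,1,1,1,1]

```text
t: 19.8
position: [597.4, -197.5, 195.8]
ee_rot: [0.019, 1.0, 0.0, 0.0]
contact_force: [-0.1, -0.6, -0.5]
grip_width: 0.332
gripper_force: 34.8
```

Run:
```python
from h import *
plan(lane(-100,6.4)+120*LZ+[0,0,5],rot(88),40)
```

```text
t 19.8 pos [ 597.4 -197.5  195.8] F [-0.1 -0.6 -0.5] w 28.3 gf 34.8
 turn [ 0.     0.001 -0.004] then slide [0.1026 0.393  0.0128] n 11 per [0.0093 0.0357 0.0012]
```

servo_tool:
  turn:
    - [0,0,0]
    - [0,0,0]
    - [0,0,0]
    - [0,0,0]
    - [0,0,0]
    - [0,0,0]
    - [0,0,0]
    - [0,0,0]
    - [0,0,0]
    - [0,0,0]
    - [0,0,0]
    - [-0.131,0,0]
    - [-0.131,0,-0.004]
    - [0,0,0]
    - [0,0,0]
    - [0,0,0]
  slide:
    - [0.0093,0.0357,0.001]
    - [0.0093,0.0357,0.001]
    - [0.0093,0.0357,0.001]
    - [0.0093,0.0357,0.001]
    - [0.0093,0.0357,0.001]
    - [0.0093,0.0357,0.001]
    - [0.0093,0.0357,0.001]
    - [0.0093,0.0357,0.001]
    - [0.0093,0.0357,0.001]
    - [0.0093,0.0357,0.001]
    - [0.0093,0.0357,0.001]
    - [0,0,0]
    - [0,0,0]
    - [0,0,0]
    - [0,0,0]
    - [0,0,0]
  grip: [1,1,1,1,1,1,1,1,1,1,1,1,1,1,1,1]

```text
t: 21.4
position: [509.4, 199.2, 184.1]
ee_rot: [0.016, 0.992, 0.125, 0.002]
contact_force: [0.0, 0.6, -1.0]
grip_width: 0.339
gripper_force: 35.0
```

Run:
```python
from h import *
plan(lane(-100,8),rot(88,-15))
```

```text
t 21.4 pos [509.4 199.2 184.1] F [ 0.   0.6 -1. ] w 28.8 gf 35.0
 turn [-0.011 -0.001  0.002] then slide [ 0.0008 -0.002   0.1242] n 3 per [ 0.0003 -0.0007  0.0414]
```

servo_tool:
  turn:
    - [-0.006,0,0]
    - [0,0,0]
    - [0,0,0]
    - [0,0,0]
    - [0,0,0]
    - [0,0,0]
  slide:
    - [0.0008,-0.002,0.03]
    - [0,0,0.04]
    - [0,0,0.035]
    - [0,0,0.017]
    - [0,0,0]
    - [0,0,0]
  grip: [1,1,1,1,1,1]

```text
t: 22.0
position: [509.5, 228.6, 65.9]
ee_rot: [0.015, 0.992, 0.128, 0.002]
contact_force: [0.6, -0.0, -0.5]
grip_width: 0.332
gripper_force: 35.6
```

Run:
```python
from h import *
plan(lane(-100,8),rot(88,-15))
```

```text
t 22.0 pos [509.5 228.6  65.9] F [ 0.6 -0.  -0.5] w 28.2 gf 35.6
 turn [-0.004 -0.001  0.004] then slide [-0.0002  0.0002  0.0025] n 1 per [-0.0002  0.0002  0.0025]
```

servo_tool:
  turn:
    - [0,0,0]
    - [0,0,0]
    - [0,0,0]
    - [0,0,0]
    - [0,0,0]
    - [0,0,0]
    - [0,0,0]
    - [0,0,0]
    - [0,0,0]
    - [0,0,0]
    - [0.131,0,0]
    - [0.131,0,0]
    - [0,0,0]
  slide:
    - [0,0,0.002]
    - [0,0,0]
    - [0,0,0]
    - [0,0,0]
    - [0,0,0]
    - [0,0,-0.01]
    - [0,0,-0.03]
    - [0,0,-0.04]
    - [0,0,-0.045]
    - [0,0,-0.02]
    - [0,0,0]
    - [0,0,0]
    - [0,0,0]
  grip: [1,1,0.52,0.52,0.52,0.52,0.52,0.4,0.4,0.3,0.2,0.2,0.2]

```text
t: 23.3
position: [507.7, 195.8, 204.9]
ee_rot: [0.013, 1.0, -0.002, 0.001]
contact_force: [-0.5, 0.9, -0.2]
grip_width: 0.802
gripper_force: 0.0
```

Run:
```python
from h import *
detect("full_t4.png")
cv2.imwrite("pics/full_s5.png",read_camera("side")[:,:,::-1])
b=cv2.imread("pics/full_s5.png")[250:420,190:370]
cv2.imwrite("pics/p3.png",np.clip(cv2.resize(b,(423,400),interpolation=cv2.INTER_CUBIC)*1.7,0,255).astype(np.uint8))
plan([456,-175,100],rot(86),42)
```

```text
obj [ 445.5 -173.4] L 80 S 25 ang -4.3
obj [ 446.4 -305.2] L 79 S 25 ang 12.1
obj [471.6 -73. ] L 93 S 34 ang 86.4
t 23.4 pos [507.9 192.6 204.1] F [ 0.3 -0.2  0.3] w 68.3 gf 0.0
 turn [ 0.   -0.    0.04] then slide [ 0.0261 -0.3703  0.1041] n 10 per [ 0.0026 -0.037   0.0104]
```

View pics/p3.png

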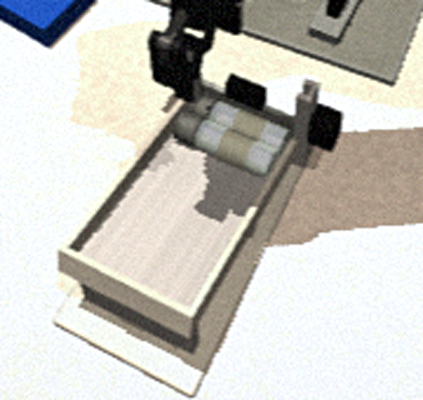

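servo_tool:
  turn:
    - [0,0,0.045]
    - [0,0,0]
    - [0,0,0]
    - [0,0,0]
    - [0,0,0]
    - [0,0,0]
    - [0,0,0]
    - [0,0,0]
    - [0,0,0]
    - [0,0,0]
    - [0,0,0]
    - [0,0,0]
    - [0,0,0]
    - [0,0,0]
    - [0,0,0]
  slide:
    - [0,0,0]
    - [0.0026,-0.037,0.007]
    - [0.0026,-0.037,0.007]
    - [0.0026,-0.037,0.01]
    - [0.0026,-0.037,0.01]
    - [0.0026,-0.037,0.01]
    - [0.0026,-0.037,0.01]
    - [0.0026,-0.037,0.01]
    - [0.0026,-0.037,0.01]
    - [0.0026,-0.037,0.01]
    - [0.0026,-0.037,0.01]
    - [0,0,0.035]
    - [0,0,0.035]
    - [0,0,0]
    - [0,0,0]
  grip: [0.2,0.2,0.2,0.2,0.2,0.2,0.2,0.2,0.2,0.2,0.2,0.2,0.2,0.2,0.2]

```text
t: 24.9
position: [453.2, -176.2, 40.5]
ee_rot: [0.039, 0.999, -0.0, -0.0]
contact_force: [-0.4, -0.0, 0.8]
grip_width: 0.802
gripper_force: 0.0
```

Run:
```python
from h import *
plan([455.5,-174.2,6],rot(85.7),42)
```

```text
t 24.9 pos [ 453.2 -176.2   40.5] F [-0.4 -0.   0.8] w 68.1 gf 0.0
 turn [-0.    -0.001 -0.004] then slide [-0.0021  0.0022  0.0345] n 1 per [-0.0021  0.0022  0.0345]
```

servo_tool:
  turn:
    - [0,0,0]
    - [0,0,0]
    - [0,0,0]
    - [0,0,0]
    - [0,0,0]
    - [0,0,0]
    - [0,0,0]
    - [0,0,0]
    - [0,0,0]
    - [0,0,0]
  slide:
    - [-0.002,0.002,0.018]
    - [0,0,0.016]
    - [0,0,0]
    - [0,0,0]
    - [0,0,0]
    - [0,0,0]
    - [0,0,0]
    - [0,0,0]
    - [0,0,0]
    - [0,0,0]
  grip: [0.2,0.2,0.2,1,1,1,1,1,1,1]
  squeeze: 35

```text
t: 25.9
position: [456.6, -173.9, 7.2]
ee_rot: [0.039, 0.999, -0.001, 0.001]
contact_force: [-1.9, 1.4, 16.7]
grip_width: 0.336
gripper_force: 33.3
```

servo_tool:
  turn:
    - [0,0,0]
    - [0,0,0]
    - [0,0,0]
    - [0,0,0]
    - [0,0,0]
    - [0,0,-0.04]
    - [0,0,0]
    - [0,0,0]
  slide:
    - [0,0,-0.01]
    - [0,0,-0.045]
    - [0,0,-0.045]
    - [0,0,-0.045]
    - [0,0,-0.045]
    - [0,0,0]
    - [0,0,0]
    - [0,0,0]
  grip: [1,1,1,1,1,1,1,1]

```text
t: 26.7
position: [455.5, -173.5, 195.9]
ee_rot: [0.019, 1.0, -0.0, -0.0]
contact_force: [-0.1, -1.1, -1.1]
grip_width: 0.336
gripper_force: 35.4
```

Run:
```python
from h import *
plan(lane(-128,6.4)+120*LZ,rot(88),40)
```

```text
t 26.7 pos [ 455.5 -173.5  195.9] F [-0.1 -1.1 -1.1] w 28.5 gf 35.4
 turn [-0.    -0.001 -0.003] then slide [-0.0401  0.401   0.0107] n 11 per [-0.0036  0.0365  0.001 ]
```

servo_tool:
  turn:
    - [0,0,0]
    - [0,0,0]
    - [0,0,0]
    - [0,0,0]
    - [0,0,0]
    - [0,0,0]
    - [0,0,0]
    - [0,0,0]
    - [0,0,0]
    - [0,0,0]
    - [0,0,0]
    - [-0.131,0,0]
    - [-0.131,0,-0.003]
    - [0,0,0]
    - [0,0,0]
    - [0,0,0]
  slide:
    - [-0.0036,0.0365,0]
    - [-0.0036,0.0365,0]
    - [-0.0036,0.0365,0]
    - [-0.0036,0.0365,0]
    - [-0.0036,0.0365,0]
    - [-0.0036,0.0365,0]
    - [-0.0036,0.0365,0]
    - [-0.0036,0.0365,0]
    - [-0.0036,0.0365,0]
    - [-0.0036,0.0365,0]
    - [-0.0036,0.0365,0]
    - [0,0,0]
    - [0,0,0]
    - [0,0,0]
    - [0,0,0]
    - [0,0,0]
  grip: [1,1,1,1,1,1,1,1,1,1,1,1,1,1,1,1]

```text
t: 28.3
position: [510.1, 226.6, 195.1]
ee_rot: [0.017, 0.992, 0.128, 0.002]
contact_force: [-0.2, 0.4, -0.3]
grip_width: 0.339
gripper_force: 35.4
```

Run:
```python
from h import *
plan(lane(-128,9),rot(88,-15))
```

```text
t 28.3 pos [510.1 226.6 195.1] F [-0.2  0.4 -0.3] w 28.8 gf 35.4
 turn [-0.005 -0.001  0.001] then slide [ 0.0005 -0.0033  0.1268] n 3 per [ 0.0002 -0.0011  0.0423]
```

servo_tool:
  turn:
    - [-0.004,0,0]
    - [0,0,0]
    - [0,0,0]
    - [0,0,0]
    - [0,0,0]
    - [0,0,0]
  slide:
    - [0.0005,-0.0033,0.03]
    - [0,0,0.04]
    - [0,0,0.035]
    - [0,0,0.02]
    - [0,0,0]
    - [0,0,0]
  grip: [1,1,1,1,1,1]

```text
t: 28.9
position: [510.5, 256.0, 74.3]
ee_rot: [0.016, 0.991, 0.13, 0.002]
contact_force: [0.8, 0.3, -1.0]
grip_width: 0.331
gripper_force: 36.5
```

servo_tool:
  turn:
    - [0,0,0]
    - [0,0,0]
    - [0,0,0]
    - [0,0,0]
    - [0,0,0]
    - [0,0,0]
    - [0,0,0]
    - [0,0,0]
    - [0,0,0]
    - [0,0,0]
    - [0.131,0,0]
    - [0.131,0,0]
    - [0,0,0]
  slide:
    - [0,0,0.0015]
    - [0,0,0]
    - [0,0,0]
    - [0,0,0]
    - [0,0,0]
    - [0,0,-0.01]
    - [0,0,-0.03]
    - [0,0,-0.04]
    - [0,0,-0.045]
    - [0,0,-0.01]
    - [0,0,0]
    - [0,0,0]
    - [0,0,0]
  grip: [1,1,0.52,0.52,0.52,0.52,0.52,0.4,0.4,0.3,0.2,0.2,0.2]

```text
t: 30.2
position: [508.7, 225.2, 203.6]
ee_rot: [0.014, 1.0, 0.0, 0.0]
contact_force: [-0.4, 1.1, -0.1]
grip_width: 0.796
gripper_force: 0.0
```

Run:
```python
from h import *
detect("full_t5.png")
cv2.imwrite("pics/full_s6.png",read_camera("side")[:,:,::-1])
plan([456,-303.5,100],rot(101.7),42)
```

```text
obj [ 446.8 -305.4] L 80 S 25 ang 12.8
obj [471.7 -73. ] L 93 S 34 ang 86.5
t 30.3 pos [509.1 221.9 202.9] F [ 0.1 -0.6  0.3] w 68.1 gf 0.0
 turn [ 0.004 -0.    -0.236] then slide [ 0.1585 -0.5037  0.1029] n 13 per [ 0.0122 -0.0387  0.0079]
```

servo_tool:
  turn:
    - [0,0,-0.12]
    - [0,0,-0.118]
    - [0,0,0]
    - [0,0,0]
    - [0,0,0]
    - [0,0,0]
    - [0,0,0]
    - [0,0,0]
    - [0,0,0]
    - [0,0,0]
    - [0,0,0]
    - [0,0,0]
    - [0,0,0]
    - [0,0,0]
    - [0,0,0]
    - [0,0,0]
    - [0,0,0]
    - [0,0,0]
    - [0,0,0]
  slide:
    - [0,0,0]
    - [0,0,0]
    - [0.0122,-0.0385,0.005]
    - [0.0122,-0.0385,0.005]
    - [0.0122,-0.0385,0.005]
    - [0.0122,-0.0385,0.01]
    - [0.0122,-0.0385,0.01]
    - [0.0122,-0.0385,0.01]
    - [0.0122,-0.0385,0.01]
    - [0.0122,-0.0385,0.01]
    - [0.0122,-0.0385,0.01]
    - [0.0122,-0.0385,0.01]
    - [0.0122,-0.0385,0.01]
    - [0.0122,-0.0385,0.01]
    - [0.0122,-0.0385,0]
    - [0,0,0.03]
    - [0,0,0.025]
    - [0,0,0]
    - [0,0,0]
  grip: [0.2,0.2,0.2,0.2,0.2,0.2,0.2,0.2,0.2,0.2,0.2,0.2,0.2,0.2,0.2,0.2,0.2,0.2,0.2]

```text
t: 32.2
position: [455.0, -301.5, 41.6]
ee_rot: [-0.101, 0.995, 0.002, -0.0]
contact_force: [0.9, -0.5, 1.3]
grip_width: 0.797
gripper_force: 0.0
```

Run:
```python
from h import *
plan([456.6,-303.4,8],rot(102),42)
```

```text
t 32.2 pos [ 455.  -301.5   41.6] F [ 0.9 -0.5  1.3] w 67.8 gf 0.0
 turn [ 0.004  0.    -0.007] then slide [-0.0012 -0.0022  0.0336] n 1 per [-0.0012 -0.0022  0.0336]
```

servo_tool:
  turn:
    - [0,0,-0.005]
    - [0,0,0]
    - [0,0,0]
    - [0,0,0]
    - [0,0,0]
    - [0,0,0]
    - [0,0,0]
    - [0,0,0]
    - [0,0,0]
    - [0,0,0]
  slide:
    - [-0.001,-0.002,0.018]
    - [0,0,0.0155]
    - [0,0,0]
    - [0,0,0]
    - [0,0,0]
    - [0,0,0]
    - [0,0,0]
    - [0,0,0]
    - [0,0,0]
    - [0,0,0]
  grip: [0.2,0.2,0.2,1,1,1,1,1,1,1]
  squeeze: 35

```text
t: 33.2
position: [457.4, -302.8, 8.5]
ee_rot: [-0.104, 0.995, 0.001, 0.0]
contact_force: [-2.2, 1.2, 8.9]
grip_width: 0.333
gripper_force: 33.9
```

servo_tool:
  turn:
    - [0,0,0]
    - [0,0,0]
    - [0,0,0]
    - [0,0,0]
    - [0,0,0]
    - [0,0,0.12]
    - [0,0,0.122]
    - [0,0,0]
    - [0,0,0]
  slide:
    - [0,0,-0.01]
    - [0,0,-0.045]
    - [0,0,-0.045]
    - [0,0,-0.045]
    - [0,0,-0.045]
    - [0,0,0]
    - [0,0,0]
    - [0,0,0]
    - [0,0,0]
  grip: [1,1,1,1,1,1,1,1,1]

```text
t: 34.1
position: [457.1, -303.0, 198.0]
ee_rot: [0.015, 1.0, 0.002, -0.0]
contact_force: [1.1, 0.5, -0.9]
grip_width: 0.338
gripper_force: 35.0
```

Run:
```python
from h import *
plan(lane(-148,9)+105*LZ,rot(88),40)
```

```text
t 34.1 pos [ 457.1 -303.   198. ] F [ 1.1  0.5 -0.9] w 28.7 gf 35.0
 turn [ 0.003 -0.     0.006] then slide [-0.034   0.5529  0.0196] n 14 per [-0.0024  0.0395  0.0014]
```

servo_tool:
  turn:
    - [0,0,0.005]
    - [0,0,0]
    - [0,0,0]
    - [0,0,0]
    - [0,0,0]
    - [0,0,0]
    - [0,0,0]
    - [0,0,0]
    - [0,0,0]
    - [0,0,0]
    - [0,0,0]
    - [0,0,0]
    - [0,0,0]
    - [0,0,0]
    - [-0.131,0,0]
    - [-0.131,0,0]
    - [0,0,0]
    - [0,0,0]
    - [0,0,0]
  slide:
    - [-0.0024,0.0395,0]
    - [-0.0024,0.0395,0]
    - [-0.0024,0.0395,0]
    - [-0.0024,0.0395,0]
    - [-0.0024,0.0395,0]
    - [-0.0024,0.0395,0]
    - [-0.0024,0.0395,0]
    - [-0.0024,0.0395,0]
    - [-0.0024,0.0395,0]
    - [-0.0024,0.0395,0]
    - [-0.0024,0.0395,0]
    - [-0.0024,0.0395,0]
    - [-0.0024,0.0395,0]
    - [-0.0024,0.0395,0]
    - [0,0,0]
    - [0,0,0]
    - [0,0,0]
    - [0,0,0]
    - [0,0,0]
  grip: [1,1,1,1,1,1,1,1,1,1,1,1,1,1,1,1,1,1,1]

```text
t: 36.0
position: [511.4, 248.5, 199.6]
ee_rot: [0.018, 0.991, 0.132, 0.002]
contact_force: [0.1, 0.5, -0.5]
grip_width: 0.338
gripper_force: 35.0
```

Run:
```python
from h import *
plan(lane(-148,9),rot(88,-15))
```

```text
t 36.0 pos [511.4 248.5 199.6] F [ 0.1  0.5 -0.5] w 28.8 gf 35.0
 turn [ 0.002  0.    -0.001] then slide [ 0.001  -0.0056  0.1254] n 3 per [ 0.0003 -0.0019  0.0418]
```

servo_tool:
  turn:
    - [0,0,0]
    - [0,0,0]
    - [0,0,0]
    - [0,0,0]
    - [0,0,0]
    - [0,0,0]
  slide:
    - [0.001,-0.0056,0.03]
    - [0,0,0.04]
    - [0,0,0.035]
    - [0,0,0.0185]
    - [0,0,0]
    - [0,0,0]
  grip: [1,1,1,1,1,1]

```text
t: 36.6
position: [511.0, 276.2, 78.8]
ee_rot: [0.018, 0.991, 0.132, 0.002]
contact_force: [-0.4, -0.5, 0.4]
grip_width: 0.332
gripper_force: 36.9
```

servo_tool:
  turn:
    - [0,0,0]
    - [0,0,0]
    - [0,0,0]
    - [0,0,0]
    - [0,0,0]
    - [0,0,0]
    - [0,0,0]
    - [0,0,0]
    - [0,0,0]
    - [0,0,0]
    - [0.131,0,0]
    - [0.131,0,0]
    - [0,0,0]
  slide:
    - [0,0,0.0015]
    - [0,0,0]
    - [0,0,0]
    - [0,0,0]
    - [0,0,0]
    - [0,0,-0.01]
    - [0,0,-0.03]
    - [0,0,-0.04]
    - [0,0,-0.045]
    - [0,0,-0.01]
    - [0,0,0]
    - [0,0,0]
    - [0,0,0]
  grip: [1,1,0.52,0.52,0.52,0.52,0.52,0.4,0.4,0.3,0.2,0.2,0.2]

```text
t: 37.9
position: [509.1, 244.6, 208.4]
ee_rot: [0.016, 1.0, 0.001, 0.0]
contact_force: [-1.4, 0.8, -0.2]
grip_width: 0.802
gripper_force: 0.0
```

Run:
```python
from h import *
detect("full_t6.png")
cv2.imwrite("pics/full_s7.png",read_camera("side")[:,:,::-1])
b=cv2.imread("pics/full_s7.png")[250:420,190:370]; a=cv2.imread("pics/full_t6.png")[225:275,225:295]
f=lambda i,h:np.clip(cv2.resize(i,(int(i.shape[1]*h/i.shape[0]),h),interpolation=cv2.INTER_CUBIC)*1.7,0,255).astype(np.uint8)
a=f(a,220); b=f(b,500); o=np.zeros((500,a.shape[1]+b.shape[1],3),np.uint8); o[:,:b.shape[1]]=b; o[:220,b.shape[1]:]=a; print(o.shape,b.shape,a.shape); cv2.imwrite("pics/p4.png",o)
plan([471,-73,120],rot(176),42)
plan([471,-73,120],rot(-4),42)
print(get_obs()["joint_positions"])
```

```text
obj [471.6 -73.1] L 92 S 29 ang 86.5
(500, 837, 3) (500, 529, 3) (220, 308, 3)
t 38.0 pos [509.6 241.3 207.6] F [-0.1 -0.7  0.1] w 67.8 gf 0.0
 turn [ 0.005  0.004 -1.536] then slide [0.3162 0.0166 0.0876] n 8 per [0.0395 0.0021 0.011 ]
t 38.0 pos [509.6 241.3 207.6] F [-0.1 -0.7  0.1] w 67.8 gf 0.0
 turn [ 0.004 -0.005  1.605] then slide [-0.3162 -0.0166  0.0876] n 8 per [-0.0395 -0.0021  0.011 ]
[-0.43818863  0.45308688 -0.14473377  1.78567069  0.07380653  0.9058007
  0.92147263]
```

View pics/p4.png

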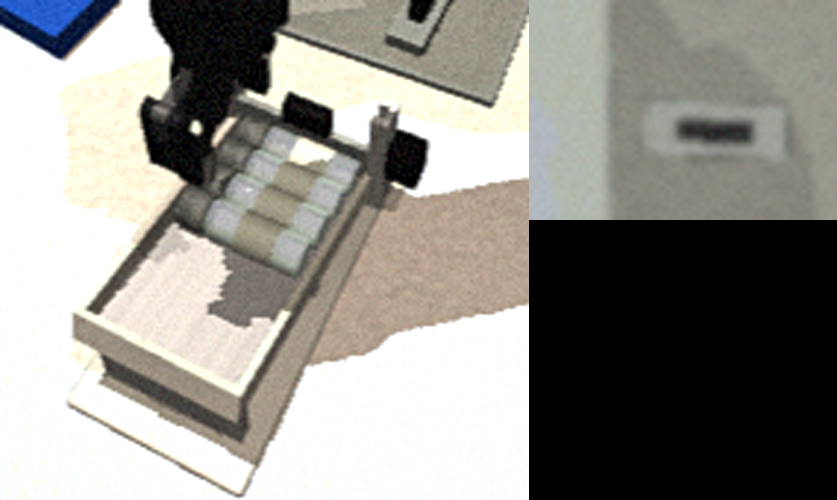

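servo_tool:
  turn:
    - [0,0,0.145]
    - [0,0,0.145]
    - [0,0,0.145]
    - [0,0,0.145]
    - [0,0,0.145]
    - [0,0,0.145]
    - [0,0,0.145]
    - [0,0,0.145]
    - [0,0,0.145]
    - [0,0,0.145]
    - [0,0,0.142]
    - [0,0,0]
    - [0,0,0]
  slide:
    - [0,0,0]
    - [0,0,0]
    - [0,0,0]
    - [0,0,0]
    - [0,0,0]
    - [0,0,0]
    - [0,0,0]
    - [0,0,0]
    - [0,0,0]
    - [0,0,0]
    - [0,0,0]
    - [0,0,0]
    - [0,0,0]
  grip: [0.4,0.4,0.4,0.4,0.4,0.4,0.4,0.4,0.4,0.4,0.4,0.4,0.4]

```text
t: 39.3
position: [510.3, 239.4, 207.6]
ee_rot: [0.727, 0.687, 0.002, -0.002]
contact_force: [-0.1, 0.0, -1.5]
grip_width: 0.603
gripper_force: 0.0
```

Run:
```python
from h import *
plan([470.5,-73,100],rot(-3.2),40)
print(get_obs()["joint_positions"][6])
```

```text
t 39.3 pos [510.3 239.4 207.6] F [-0.1  0.  -1.5] w 51.3 gf 0.0
 turn [-0.001 -0.005 -0.   ] then slide [-0.3141 -0.0223  0.1076] n 9 per [-0.0349 -0.0025  0.012 ]
-0.4638921667792997
```

servo_tool:
  turn:
    - [0,0,0]
    - [0,0,0]
    - [0,0,0]
    - [0,0,0]
    - [0,0,0]
    - [0,0,0]
    - [0,0,0]
    - [0,0,0]
    - [0,0,0]
    - [0,0,0]
    - [0,0,0]
    - [0,0,0]
    - [0,0,0]
    - [0,0,0]
  slide:
    - [-0.0349,-0.0025,0]
    - [-0.0349,-0.0025,0]
    - [-0.0349,-0.0025,0]
    - [-0.0349,-0.0025,0]
    - [-0.0349,-0.0025,0]
    - [-0.0349,-0.0025,0.02]
    - [-0.0349,-0.0025,0.02]
    - [-0.0349,-0.0025,0.02]
    - [-0.0349,-0.0025,0.02]
    - [0,0,0.025]
    - [0,0,0.025]
    - [0,0,0]
    - [0,0,0]
    - [0,0,0]
  grip: [0.4,0.4,0.4,0.4,0.4,0.4,0.4,0.4,0.4,0.4,0.4,0.4,0.4,0.4]

```text
t: 40.7
position: [469.7, -71.5, 77.3]
ee_rot: [0.727, 0.686, 0.002, -0.001]
contact_force: [0.6, 0.1, 0.1]
grip_width: 0.601
gripper_force: 0.0
```

Run:
```python
from h import *
plan([470.5,-73,28],rot(-3.2),40)
b=read_camera("side")[:,:,::-1]; c=w2px("side",[470.5,-73,25]).astype(int); print(c)
b=b[c[1]-50:c[1]+40,c[0]-60:c[0]+60]
cv2.imwrite("pics/p5.png",np.clip(cv2.resize(b,None,fx=6,fy=6,interpolation=cv2.INTER_CUBIC)*1.7,0,255).astype(np.uint8))
```

```text
t 40.7 pos [469.7 -71.5  77.3] F [0.6 0.1 0.1] w 51.1 gf 0.0
 turn [ 0.001 -0.005 -0.002] then slide [-0.0015  0.0009  0.0493] n 2 per [-0.0007  0.0004  0.0246]
[335 248]
```

View pics/p5.png

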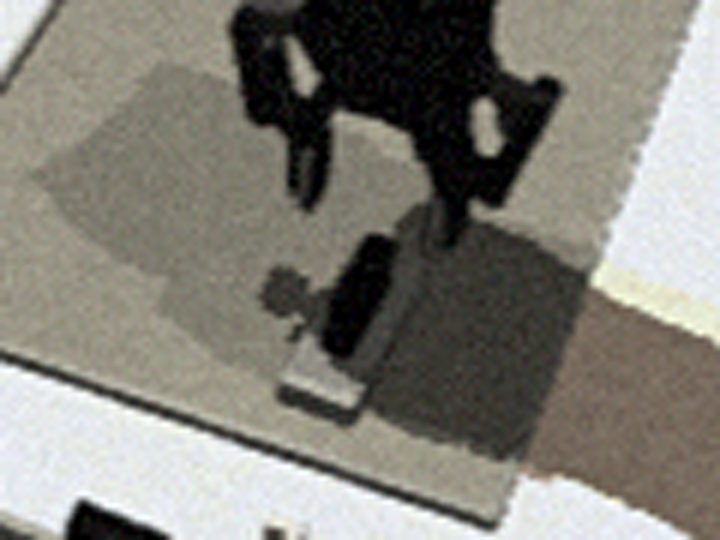

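servo_tool:
  turn:
    - [0,0,0]
    - [0,0,0]
    - [0,0,0]
    - [0,0,0]
    - [0,0,0]
    - [0,0,0]
    - [0,0,0]
    - [0,0,0]
    - [0,0,0]
    - [0,0,0]
    - [0,0,0]
  slide:
    - [-0.0015,0.001,0.02]
    - [0,0,0.018]
    - [0,0,0.011]
    - [0,0,0]
    - [0,0,0]
    - [0,0,0]
    - [0,0,0]
    - [0,0,0]
    - [0,0,0]
    - [0,0,0]
    - [0,0,0]
  grip: [0.4,0.4,0.4,0.4,1,1,1,1,1,1,1]
  squeeze: 60

```text
t: 41.85
position: [470.6, -72.8, 27.8]
ee_rot: [0.728, 0.686, 0.002, -0.001]
contact_force: [1.2, 0.1, 9.3]
grip_width: 0.15
gripper_force: 63.0
```

servo_tool:
  turn:
    - [0,0,0]
    - [0,0,0]
    - [0,0,0]
    - [0,0,0]
    - [0,0,0]
    - [0,0,0]
    - [0,0,0]
    - [0,0,0]
  slide:
    - [0,0,-0.01]
    - [0,0,-0.03]
    - [0,0,-0.04]
    - [0,0,-0.04]
    - [0,0,-0.04]
    - [0,0,-0.02]
    - [0,0,0]
    - [0,0,0]
  grip: [1,1,1,1,1,1,1,1]

```text
t: 42.65
position: [469.8, -73.5, 207.2]
ee_rot: [0.728, 0.686, 0.002, -0.002]
contact_force: [0.3, 0.0, -1.7]
grip_width: 0.144
gripper_force: 61.6
```

servo_tool:
  turn:
    - [0,0,-0.145]
    - [0,0,-0.145]
    - [0,0,-0.145]
    - [0,0,-0.145]
    - [0,0,-0.145]
    - [0,0,-0.145]
    - [0,0,-0.145]
    - [0,0,-0.145]
    - [0,0,-0.145]
    - [0,0,-0.145]
    - [0,0,-0.142]
    - [0,0,0]
    - [0,0,0]
  slide:
    - [0,0,0]
    - [0,0,0]
    - [0,0,0]
    - [0,0,0]
    - [0,0,0]
    - [0,0,0]
    - [0,0,0]
    - [0,0,0]
    - [0,0,0]
    - [0,0,0]
    - [0,0,0]
    - [0,0,0]
    - [0,0,0]
  grip: [1,1,1,1,1,1,1,1,1,1,1,1,1]

```text
t: 43.95
position: [469.5, -73.7, 206.3]
ee_rot: [0.021, 1.0, 0.003, -0.001]
contact_force: [0.7, 0.5, -1.2]
grip_width: 0.148
gripper_force: 61.5
```

Run:
```python
from h import *
plan(lane(-150,28)+95*LZ,rot(88),40)
```

```text
t 44.0 pos [469.5 -73.7 206.3] F [ 0.7  0.5 -1.2] w 12.6 gf 61.5
 turn [ 0.005 -0.002 -0.008] then slide [-0.0296  0.323   0.0186] n 9 per [-0.0033  0.0359  0.0021]
```

servo_tool:
  turn:
    - [0,0,-0.008]
    - [0,0,0]
    - [0,0,0]
    - [0,0,0]
    - [0,0,0]
    - [0,0,0]
    - [0,0,0]
    - [0,0,0]
    - [0,0,0]
    - [-0.131,0,0]
    - [-0.131,0,0]
    - [0,0,0]
    - [0,0,0]
    - [0,0,0]
    - [0,0,0]
  slide:
    - [-0.0033,0.0359,0]
    - [-0.0033,0.0359,0]
    - [-0.0033,0.0359,0]
    - [-0.0033,0.0359,0]
    - [-0.0033,0.0359,0]
    - [-0.0033,0.0359,0]
    - [-0.0033,0.0359,0]
    - [-0.0033,0.0359,0]
    - [-0.0033,0.0359,0]
    - [0,0,0]
    - [0,0,0]
    - [0,0,0]
    - [0,0,0]
    - [0,0,0]
    - [0,0,0]
  grip: [1,1,1,1,1,1,1,1,1,1,1,1,1,1,1]

```text
t: 45.45
position: [509.3, 249.5, 208.6]
ee_rot: [0.014, 0.991, 0.133, 0.001]
contact_force: [0.0, 0.4, -1.7]
grip_width: 0.148
gripper_force: 61.6
```

Run:
```python
from h import *
plan(lane(-150,33),rot(88,-15))
b=read_camera("side")[:,:,::-1]; a=read_camera("top")[:,:,::-1]
f=lambda i:np.clip(cv2.resize(i,(400,400),interpolation=cv2.INTER_CUBIC)*1.7,0,255).astype(np.uint8)
cv2.imwrite("pics/p6.png",f(b[240:390,200:350]))
for p in (lane(-150,33),lane(-134,16)): print(w2px("side",p)-[200,240])
```

```text
t 45.5 pos [509.3 249.5 208.6] F [ 0.   0.4 -1.7] w 12.6 gf 61.6
 turn [ 0.004 -0.003  0.005] then slide [-0.0011 -0.0068  0.1099] n 3 per [-0.0004 -0.0023  0.0366]
[62.13938907 98.24618238]
[65.27332519 98.67973619]
```

Run:
```python
from h import *
f=lambda u,v,z:px2w("side",190+u/2.941,250+v/2.941,z)[:2]
for z in(0,10):
    a,b=f(68,404,z),f(243,494,z); d=b-a; print(a.round(1),b.round(1),np.linalg.norm(d).round(1),np.degrees(np.arctan2(d[1],d[0])).round(2))
# tube caps last tube ends: cap top (190,195), glass end top (300,258); first tube
for q in (((188,195),(298,258)),): 
    a,b=f(*q[0],75),f(*q[1],75); d=b-a; print(a,b,np.linalg.norm(d),np.degrees(np.arctan2(d[1],d[0])))
# edge fit: side-wall inner/outer edges in top image t6 via Hough
im=cv2.imread("pics/full_t2.png"); g=cv2.cvtColor(im,cv2.COLOR_BGR2GRAY)
l=cv2.createLineSegmentDetector(2).detect(g)[0][:,0]
for x1,y1,x2,y2 in l:
    L=np.hypot(x2-x1,y2-y1)
    if L>22 and 110<min(x1,x2) and max(x1,x2)<215 and 200<min(y1,y2) and max(y1,y2)<290: print(np.round([x1,y1,x2,y2],1),px2w("top",x1,y1,10)[:2].round(1),px2w("top",x2,y2,10)[:2].round(1))
```

```text
[584.  365.3] [445.2 367.7] 138.8 179.02
[580.6 368.1] [443.4 370.5] 137.2 179.02
[558.09911114 221.31041031] [463.66904705 233.95624242] 95.27305009001978 172.37247707275662
[174.8 201.6 195.5 235.5] [635.3 203.4] [532.2 141.4]
[135.  217.6 160.7 208.3] [589.6 323.4] [616.2 245.9]
[186.8 264.8 174.2 228.2] [445.3 167.8] [555.2 205.2]
[116.7 260.6 116.8 220.6] [462.  377.2] [581.7 378.3]
[175.4 227.1 171.5 205.5] [558.3 201.7] [623.9 213.2]
[168.9 249.7 186.2 265. ] [491.2 221.1] [444.9 169.5]
[127.9 244.4 126.  221.8] [509.6 344.1] [577.4 350.6]
```

servo_tool:
  turn:
    - [0,0,0]
    - [0,0,0]
    - [0,0,0]
    - [0,0,0]
    - [0,0,0]
    - [0,0,0]
  slide:
    - [-0.001,-0.0068,0.02]
    - [0,0,0.035]
    - [0,0,0.035]
    - [0,0,0.018]
    - [0,0,0]
    - [0,0,0]
  grip: [1,1,1,1,1,1]

```text
t: 46.15
position: [511.3, 270.6, 103.1]
ee_rot: [0.015, 0.991, 0.133, 0.002]
contact_force: [0.3, -0.6, -1.5]
grip_width: 0.151
gripper_force: 61.4
```

servo_tool:
  turn:
    - [0,0,0]
    - [0,0,0]
    - [0,0,0]
  slide:
    - [0,0,0.003]
    - [0,0,0.001]
    - [0,0,0]
  grip: [1,1,1]

```text
t: 46.45
position: [511.6, 271.3, 99.4]
ee_rot: [0.015, 0.991, 0.133, 0.002]
contact_force: [0.4, -0.1, -1.0]
grip_width: 0.149
gripper_force: 61.4
```

Run:
```python
from h import *
plan(lane(-134,28),rot(88,-15))
b=read_camera("side")[:,:,::-1]
cv2.imwrite("pics/p6.png",np.clip(cv2.resize(b[240:390,200:350],(600,600),interpolation=cv2.INTER_CUBIC)*1.7,0,255).astype(np.uint8))
```

```text
t 46.5 pos [511.6 271.3  99.4] F [ 0.4 -0.1 -1. ] w 12.6 gf 61.4
 turn [ 0.005 -0.001  0.005] then slide [ 0.0005 -0.0157  0.0037] n 1 per [ 0.0005 -0.0157  0.0037]
```

servo_tool:
  turn:
    - [0.004,0,0]
    - [0,0,0]
    - [0,0,0]
  slide:
    - [0,0,0.001]
    - [0,0,0.001]
    - [0,0,0]
  grip: [1,1,1]

```text
t: 46.8
position: [511.3, 271.9, 96.8]
ee_rot: [0.015, 0.991, 0.131, 0.002]
contact_force: [-0.1, 0.6, -1.3]
grip_width: 0.144
gripper_force: 61.4
```

servo_tool:
  turn:
    - [0,0,0]
    - [0,0,0]
    - [0,0,0]
  slide:
    - [0,0,0.0007]
    - [0,0,0.0007]
    - [0,0,0]
  grip: [1,1,1]

```text
t: 47.1
position: [511.4, 272.2, 95.5]
ee_rot: [0.015, 0.991, 0.131, 0.002]
contact_force: [-0.2, -0.1, -1.9]
grip_width: 0.149
gripper_force: 61.7
```

servo_tool:
  turn:
    - [0,0,0]
    - [0,0,0]
    - [0,0,0]
  slide:
    - [0,0,0.0007]
    - [0,0,0.0005]
    - [0,0,0]
  grip: [1,1,1]

```text
t: 47.4
position: [511.5, 272.4, 95.3]
ee_rot: [0.015, 0.991, 0.131, 0.002]
contact_force: [-6.2, -5.4, 20.2]
grip_width: 0.15
gripper_force: 64.5
```

servo_tool:
  turn:
    - [0,0,0]
    - [0,0,0]
  slide:
    - [0,0,0.0007]
    - [0,0,0]
  grip: [1,1]

```text
t: 47.6
position: [511.5, 272.5, 95.2]
ee_rot: [0.015, 0.991, 0.131, 0.002]
contact_force: [-10.9, -10.0, 34.7]
grip_width: 0.144
gripper_force: 66.7
```

servo_tool:
  turn:
    - [0,0,0]
    - [0,0,0]
    - [0,0,0]
    - [0,0,0]
  slide:
    - [0,0,-0.0016]
    - [0,-0.004,0]
    - [0,-0.004,0]
    - [0,0,0]
  grip: [1,1,1,1]

```text
t: 48.0
position: [511.5, 264.1, 93.2]
ee_rot: [0.015, 0.991, 0.131, 0.002]
contact_force: [-0.1, -1.6, 3.3]
grip_width: 0.153
gripper_force: 62.4
```

servo_tool:
  turn:
    - [0,0,0]
    - [0,0,0]
    - [0,0,0]
  slide:
    - [0,-0.002,0]
    - [0,-0.001,0]
    - [0,0,0]
  grip: [1,1,1]

```text
t: 48.3
position: [511.5, 261.7, 92.6]
ee_rot: [0.015, 0.991, 0.131, 0.002]
contact_force: [0.8, -0.3, 6.5]
grip_width: 0.148
gripper_force: 62.5
```

servo_tool:
  turn:
    - [0,0,0]
    - [0,0,0]
    - [0,0,0]
  slide:
    - [0,-0.001,0]
    - [0,-0.001,0]
    - [0,0,0]
  grip: [1,1,1]

```text
t: 48.6
position: [511.4, 259.9, 92.1]
ee_rot: [0.015, 0.991, 0.131, 0.002]
contact_force: [0.1, 0.8, 5.9]
grip_width: 0.151
gripper_force: 62.5
```

servo_tool:
  turn:
    - [0,0,0]
    - [0,0,0]
    - [0,0,0]
  slide:
    - [0,-0.001,0]
    - [0,-0.001,0]
    - [0,0,0]
  grip: [1,1,1]

```text
t: 48.9
position: [511.3, 258.0, 91.6]
ee_rot: [0.015, 0.991, 0.131, 0.002]
contact_force: [-0.2, 1.2, 4.8]
grip_width: 0.145
gripper_force: 62.5
```

servo_tool:
  turn:
    - [0,0,0]
    - [0,0,0]
  slide:
    - [0,-0.001,0]
    - [0,0,0]
  grip: [1,1]

```text
t: 49.1
position: [511.3, 257.5, 91.5]
ee_rot: [0.015, 0.991, 0.132, 0.002]
contact_force: [-0.4, 4.0, 6.7]
grip_width: 0.148
gripper_force: 62.6
```

Run:
```python
from h import *
plan(lane(-134,28),rot(88,-15))
b=read_camera("side")[:,:,::-1]
cv2.imwrite("pics/p6.png",np.clip(cv2.resize(b[265:365,215:325],(660,600),interpolation=cv2.INTER_CUBIC)*1.7,0,255).astype(np.uint8))
```

```text
t 49.1 pos [511.3 257.5  91.5] F [-0.4  4.   6.7] w 12.6 gf 62.6
 turn [ 0.002 -0.001  0.005] then slide [ 0.0007 -0.0003 -0.0004] n 1 per [ 0.0007 -0.0003 -0.0004]
```

servo_tool:
  turn:
    - [0,0,0]
    - [0,0,0]
  slide:
    - [0,-0.0006,0]
    - [0,0,0]
  grip: [1,1]

```text
t: 49.35
position: [511.3, 257.4, 91.5]
ee_rot: [0.015, 0.991, 0.132, 0.002]
contact_force: [-0.7, 6.3, 7.5]
grip_width: 0.145
gripper_force: 62.6
```

servo_tool:
  turn:
    - [0,0,0]
    - [0,0,0]
    - [0,0,0]
    - [0,0,0]
    - [0,0,0]
    - [0,0,0]
    - [0,0,0]
    - [0,0,0]
    - [0,0,0]
    - [0,0,0]
  slide:
    - [0,0,0]
    - [0,0,0]
    - [0,0,0]
    - [0,0,-0.005]
    - [0,0,-0.015]
    - [0,0,-0.03]
    - [0,0,-0.04]
    - [0,0,-0.045]
    - [0,0,-0.045]
    - [0,0,0]
  grip: [0.77,0.77,0.77,0.77,0.77,0.77,0.77,0.77,0.77,0.77]

```text
t: 50.35
position: [511.8, 208.3, 271.4]
ee_rot: [0.015, 0.991, 0.132, 0.006]
contact_force: [-0.2, 1.2, -0.5]
grip_width: 0.233
gripper_force: 0.0
```

servo_tool:
  turn:
    - [0,0,0]
    - [0,0,0]
    - [0,0,0]
    - [0,0,0]
    - [0,0,0]
  slide:
    - [0.04,0,-0.02]
    - [0.04,0,-0.02]
    - [0.04,0,0]
    - [0.03,0,0]
    - [0,0,0]
  grip: [0.77,0.77,0.77,0.77,0.77]

```text
t: 50.85
position: [356.3, 203.2, 304.5]
ee_rot: [0.014, 0.991, 0.131, 0.002]
contact_force: [0.7, 0.8, 0.2]
grip_width: 0.23
gripper_force: 0.0
```

Run:
```python
from h import *
b=read_camera("side")[:,:,::-1]; a=read_camera("top")[:,:,::-1]
o=get_obs(); print(o["t"],np.round(o["position"]))
cv2.imwrite("pics/full_s9.png",b); cv2.imwrite("pics/full_t9.png",a)
f=lambda i,k:np.clip(cv2.resize(i,None,fx=k,fy=k,interpolation=cv2.INTER_CUBIC)*1.6,0,255).astype(np.uint8)
A=f(b[265:390,205:325],4.6); B=f(a[205:285,110:215],2.3)
H=max(A.shape[0],B.shape[0]); o=np.zeros((H,A.shape[1]+B.shape[1],3),np.uint8); o[:A.shape[0],:A.shape[1]]=A; o[:B.shape[0],A.shape[1]:]=B
print(o.shape); cv2.imwrite("pics/p7.png",o)
```

```text
50.95 [359. 203. 304.]
(575, 793, 3)
```

View pics/p7.png

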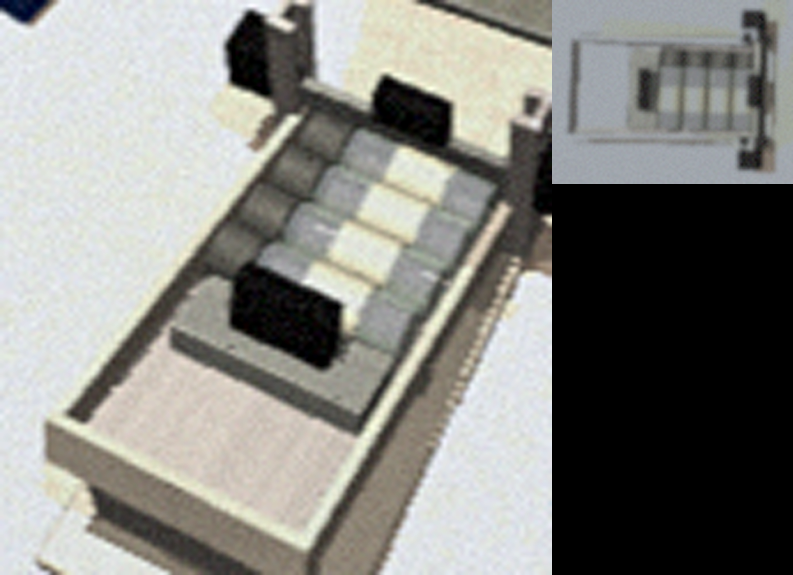

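The picture shows the gate down (tab at 412,110), four tubes queued behind it, and the pusher flat and square against the last tube (tab at 287,315). Nothing is left in the tray, so I'm handing in.

```bash
python3 -c "
from plant import *
print(hand_in())"
```

```text
the job is handed in; nothing more can be done
None
```

I handed the job in: the gate is latched and held when tugged up (about 8 N net, a little more than a few newtons), all four tubes are queued behind it, and the pusher sits flat, square and against the last tube (judging result not shown).

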